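Lay up two kiln shelves in a glass-fusing studio

TASK

Lay up both kiln shelves for firing: in the middle of the white shelf pile the blue glass square, on it the green glass disc and on top the amber glass square, each centred on the one below and both squares lined up with the sides of the shelf; in the middle of the dark shelf stand the terracotta mould, mouth up, and lay the red glass disc flat and centred on its rim. Set every piece down gently, never letting it drop or tip over, and leave the jar of frit and the glue bottle standing where they are.

Things in the scene. Friction and masses are not known exactly. Their poses are not given: they have to be found in the camera images.
- white_shelf: White kiln shelf: a square slab 110 x 110 mm, 15 mm thick, fixed flat on the table. Origin: centre of its underside; z up, x and y along its sides. Its top is 15 mm above the origin.
- dark_shelf: Dark grey, nearly black kiln shelf: a square slab 110 x 110 mm, 15 mm thick, fixed flat on the table. Origin: centre of its underside; z up, x and y along its sides. Its top is 15 mm above the origin.
- blue_square: Blue glass square 60 x 60 mm, 12 mm thick, about 110 g, lying loose and flat on the table. Origin: centre of its underside; z up, x and y along its sides.
- green_disc: Green round glass disc, 50 mm in diameter, 12 mm thick, about 60 g, lying loose and flat on the table. Origin: centre of its underside; z up.
- amber_square: Amber (orange-yellow) glass square 36 x 36 mm, 12 mm thick, about 40 g, lying loose and flat on the table. Origin: centre of its underside; z up, x and y along its sides.
- mould: Terracotta slumping mould: a small round open dish standing mouth up on the table, 26 mm high, 56 mm across outside at the rim and 54 mm at the foot, wall 5 mm, floor 8 mm thick, about 90 g, loose. Origin: centre of its underside; z up. Its rim is 26 mm above the origin. It is gripped across its outside.
- red_disc: Red round glass disc, 62 mm in diameter, 12 mm thick, about 90 g, lying loose and flat on the table; wider than the mould, so it lies on the mould's rim. Origin: centre of its underside; z up.
- frit_jar: Bystander: turquoise jar of glass frit with a white lid, 60 mm in diameter, 66 mm high, loose, standing among the pieces. Origin: centre of its underside.
- glue_bottle: Bystander: small white glue bottle with a red cap, 44 mm in diameter, 80 mm high, loose, standing among the pieces. Origin: centre of its underside.

How it is judged:
By the outcome, as a careful person would: the job done as asked, in the order asked, and still so for the second after the job is handed in, with the robot touching nothing.
It also fails if it takes over 120 s, if anything falls off the work surface, if the arm or the gripper's body presses on something with over 40 N, if the wrist force passes 120 N, or if a joint passes its speed limit or range.

ROBOT

A 7-joint arm with a two-finger parallel gripper is mounted at the origin on the work surface. World frame = base frame: x ahead of the robot, y to its left, z up, the work surface at z = 0. Lengths are in m, angles in rad, forces in N, time in s.
With the tool pointing down it reaches from about 0.4 to 0.85 m from the base axis. Payload 10.4 kg.
Tool frame: the origin (TCP) lies on the centre line of the jaws, within the pads' length; the fingertips stand r.tip_extent ahead of it and the grasp point (between the pads) lies 8 mm behind it (r.tip_extent is the distance from the TCP to the fingertips, in m); z points along the fingers, y is the direction in which the jaws open and shut (so a half turn about z gives the same grasp; the last joint's range is limited). The gripper opens to 87 mm and grips with 3 to 60 N. Pads are 19 mm wide; open, the fingers measure 117 mm over their backs; the gripper's body (75 mm by 190 mm) begins 51 mm behind the grasp point.
Start: joints at [1.092, 0.332, -0.065, 1.46, 0.022, 1.35, -0.088], TCP at [0.275, -0.561, 0.234] pointing down, gripper open.
Joint ranges: [-2.6, 2.6], [-0.5, 2.12], [-1.47, 1.34], [0.16, 2.42], [-1.27, 4.41], [0.06, 2.06], [-2.6, 2.6]. Speed limits (rad/s): [2.22, 2.22, 2.79, 2.79, 3.14, 3.14, 3.14].

INTERFACE

Orientations are given as a unit quaternion [x, y, z, w].
In Python, from bench import r gives the robot as it stands.
- The arm moves only by the shell command python3 -m jog 'ROWS' [FORCE]. ROWS is JSON, a list of rows, each a list of 7 numbers: the shift along the tool's x, y, z in cm, then the turn, a rotation vector about the tool's x, y, z in rad, then the opening, from -1 (shut) to 1 (fully open). In form: [[tx, ty, tz, wx, wy, wz, jaw], ...]. A call has 1 to 20 rows; each row shifts and turns the commanded pose from where the row before left it, along the tool's axes as they then stand; what a row does not reach is not made up. A row lasts 1/8 s, in which the tool goes at most 62.5 mm and 10.7 degrees, less where a joint would pass 70% of its speed; a pose out of reach is approached as far as the arm can. A call with a gripper value outside its range is refused whole. The fingers move at their own pace and stop on an object; FORCE is the grip in N (left out, the last holds). Time passes only in rows, so rows that do not move let the fingers close. It gives the time, the measured TCP pose, the force and the opening at its end, in the units of the state.
- r.read_state(): the state, without advancing time (a new reading comes with each control period).
- r.camera(name): name is "side" or "top"; returns a dict with "frame" (480x640x3 uint8, red, green, blue), "fx", "fy", "cx", "cy" (pixels), "camera_from_world" (4x4, takes a point from world to camera coordinates). Camera axes: x right, y down, z forward; pixel columns grow to the right and rows downward; lengths in m; the calibration is good to about 2 mm. A picture is of the moment at which its call begins. There is no depth.
- r.close_job(): hands the job in, once; it reports no verdict.
Trained networks look in a picture, given as the dict that the camera call returned (one of the last four; its "shot" number tells which), for a name from the list of things; names that differ only in an ending like _2 or _b are one class to them, and where a whole thing is asked for, a point or a joint stands for the part that bears it (a point fixed in the world has none). Each returns a list of dicts, best first, with "score" (0 to 1); they miss things now and then, are a little off and sometimes report something else, mostly with a low value. They report only what shows in the picture. A call takes as long as a camera call.
- r.search_frame(picture, thing): "rect" ([left, top, right, bottom] in pixels, round what is visible of it).
The state is a dict: "time": time; "joint_positions": joint angles; "joint_vel": joint speeds; "joint_torque": joint torques, N m; "ee_pos": TCP position; "eef_rot": TCP orientation; "ft_force": force on the tool from outside, world axes, zero at the start; "torque": the same for the moment, N m; "width": finger opening in m.
Only numpy, scipy, OpenCV 4.12 (cv2) and the standard library are available. Lean on these libraries where they do the work, as an engineer would, in place of code of your own. Each camera call takes 0.05 s, during which the arm holds its last target.

## Working session

There is one attempt and no reset: what is moved stays moved. The work goes in short steps, Python scripts to look and compute and a shell command to move; the robot and the scene stay as the last step left them, time stands still between calls to the robot, and variables do not carry over. Pictures are saved under pics/ and viewed, and the job is handed in when it is done.

```bash
mkdir -p pics; ls; python3 - <<'E'
from bench import r
import cv2,numpy as np
s=r.read_state()
for k in s: print(k,np.round(s[k],4))
print(r.tip_extent)
for n in("top","side"):
    p=r.camera(n); cv2.imwrite(f"pics/{n}0.png",p["frame"][:,:,::-1])
    print(n,p["fx"],p["fy"],p["cx"],p["cy"],np.round(p["camera_from_world"],4).tolist())
    for t in "white_shelf dark_shelf blue_square green_disc amber_square mould red_disc frit_jar glue_bottle".split():
        print(t,[(np.round(d["rect"]).tolist(),round(d["score"],2)) for d in r.search_frame(p,t)[:2]])
E
```

```text
pics
time 0.0
joint_positions [ 1.0924  0.3329 -0.0647  1.4609  0.0216  1.3499 -0.0885]
joint_vel [ 0.0005  0.0017 -0.001  -0.0014 -0.0011  0.0007 -0.0003]
joint_torque [-4.00000e-04 -6.23252e+01  2.43000e-02 -3.89908e+01 -6.13000e-02
  3.95000e-02  2.00000e-04]
ee_pos [ 0.275  -0.5609  0.2327]
eef_rot [ 9.741e-01  2.259e-01 -2.000e-04 -7.000e-04]
ft_force [ 0.0092 -0.7836 -0.134 ]
torque [-0.0216  0.0367  0.0738]
width 0.0874
0.011
top 480.0901135498347 480.0901135498347 322.68249649171526 245.28636971849605 [[0.0191, -0.9997, -0.0148, -0.0084], [-0.9849, -0.0163, -0.1722, 0.5172], [0.1719, 0.0179, -0.9849, 0.9829], [0.0, 0.0, 0.0, 1.0]]
white_shelf [([204.0, 183.0, 255.0, 233.0], 0.71)]
dark_shelf [([436.0, 301.0, 491.0, 353.0], 0.65), ([502.0, 236.0, 530.0, 270.0], 0.59)]
blue_square [([112.0, 242.0, 144.0, 272.0], 0.86)]
green_disc [([273.0, 253.0, 297.0, 278.0], 0.81)]
amber_square [([186.0, 299.0, 206.0, 313.0], 0.74)]
mould [([312.0, 164.0, 337.0, 193.0], 0.94)]
red_disc [([501.0, 240.0, 527.0, 266.0], 0.89)]
frit_jar [([360.0, 264.0, 394.0, 295.0], 0.55)]
glue_bottle [([410.0, 194.0, 435.0, 215.0], 0.61)]
side 443.82553280229496 443.82553280229496 319.84222734254297 237.75709168488785 [[-0.9901, -0.1402, 0.009, 0.4777], [-0.1073, 0.7136, -0.6923, 0.0865], [0.0907, -0.6864, -0.7216, 0.8822], [0.0, 0.0, 0.0, 1.0]]
white_shelf [([199.0, 304.0, 270.0, 361.0], 0.82), ([331.0, 190.0, 359.0, 230.0], 0.66)]
dark_shelf [([365.0, 149.0, 413.0, 190.0], 0.78)]
blue_square [([244.0, 451.0, 299.0, 480.0], 0.9)]
green_disc [([308.0, 271.0, 336.0, 298.0], 0.75)]
amber_square [([346.0, 373.0, 372.0, 395.0], 0.61)]
mould [([219.0, 228.0, 246.0, 252.0], 0.98)]
red_disc [([320.0, 132.0, 342.0, 147.0], 0.8), ([332.0, 190.0, 357.0, 230.0], 0.36)]
frit_jar [([332.0, 189.0, 361.0, 229.0], 0.81)]
glue_bottle [([264.0, 152.0, 286.0, 188.0], 0.85)]
```

View pics/top0.png

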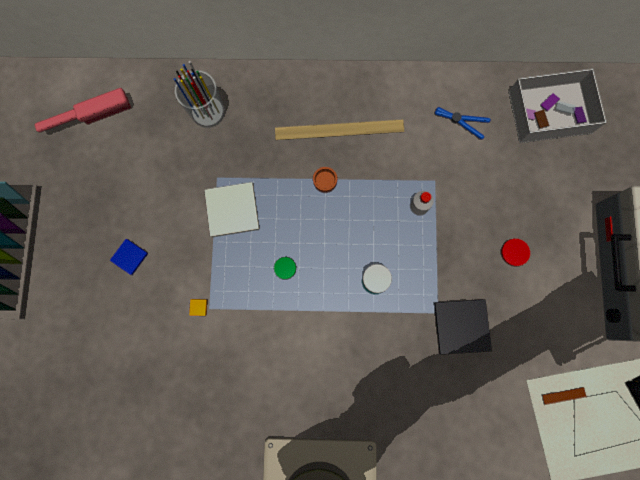

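View pics/side0.png

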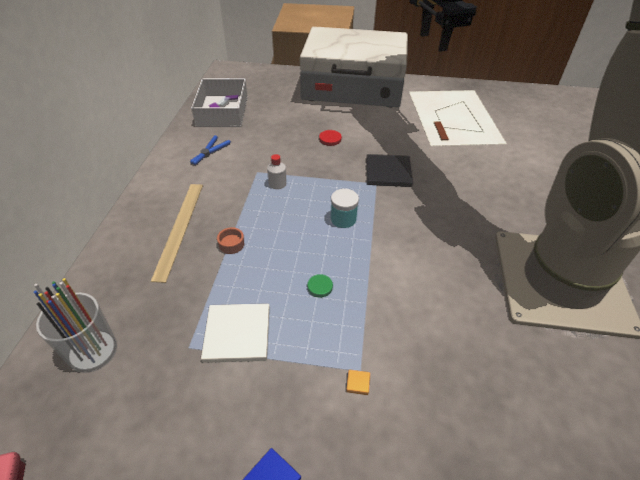

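```bash
cat > h.py <<'E'
from bench import r
import cv2,numpy as np
from scipy.optimize import minimize
def sq(s,h): return np.array([[a*s/2,b*s/2,z] for z in(0,h) for a,b in((1,1),(-1,1),(-1,-1),(1,-1))])
def cyl(d0,d1,h):
    t=np.linspace(0,2*np.pi,60,endpoint=False)
    return np.vstack([np.c_[d/2*np.cos(t),d/2*np.sin(t),0*t+z] for d,z in((d0,0),(d1,h))])
M=dict(white_shelf=sq(.11,.015),dark_shelf=sq(.11,.015),blue_square=sq(.06,.012),green_disc=cyl(.05,.05,.012),
 amber_square=sq(.036,.012),mould=cyl(.054,.056,.026),red_disc=cyl(.062,.062,.012),frit_jar=cyl(.06,.06,.066),glue_bottle=cyl(.044,.044,.08))
SQ={"white_shelf","dark_shelf","blue_square","amber_square"}
def proj(p,P):
    T=p["camera_from_world"];q=P@T[:3,:3].T+T[:3,3]
    return np.c_[p["fx"]*q[:,0]/q[:,2]+p["cx"],p["fy"]*q[:,1]/q[:,2]+p["cy"]]
def ground(p,uv,z):
    T=p["camera_from_world"];R=T[:3,:3];c=-R.T@T[:3,3]
    d=R.T@np.array([(uv[0]-p["cx"])/p["fx"],(uv[1]-p["cy"])/p["fy"],1]);return (c+d*(z-c[2])/d[2])[:2]
def colmask(img,t):
    hsv=cv2.cvtColor(img,cv2.COLOR_RGB2HSV).astype(int);H,S,V=hsv[...,0],hsv[...,1],hsv[...,2]
    if t=="blue_square": m=(abs(H-120)<10)&(S>150)
    elif t=="green_disc": m=(abs(H-65)<18)&(S>130)
    elif t=="amber_square": m=(abs(H-20)<10)&(S>150)
    elif t=="mould": m=((H<14)|(H>174))&(S>110)
    elif t=="red_disc": m=((H<5)|(H>174))&(S>170)
    elif t=="white_shelf": m=(V>130)&(S<40)
    elif t=="dark_shelf": m=(V<70)&(S<80)
    return m
S=8
def fit(p,t,z0=0,rect=None,yaw0=None):
    if rect is None:
        ds=r.search_frame(p,t)
        if not ds: return None
        rect=ds[0]["rect"]
    x0,y0,x1,y1=rect;g=8
    x0,y0,x1,y1=max(0,int(x0)-g),max(0,int(y0)-g),min(640,int(x1)+g),min(480,int(y1)+g)
    crop=p["frame"][y0:y1,x0:x1]
    m=colmask(cv2.resize(crop,None,fx=S,fy=S,interpolation=cv2.INTER_CUBIC),t).astype(np.uint8)
    n,l,st,_=cv2.connectedComponentsWithStats(m)
    if n<2: return None
    m=(l==1+np.argmax(st[1:,4])).astype(np.uint8)
    if t=="mould":
        pts=cv2.findNonZero(m);hm=np.zeros_like(m);cv2.fillConvexPoly(hm,cv2.convexHull(pts),1);m=hm
    P=M[t]
    def ren(v):
        c,s=np.cos(v[2]),np.sin(v[2])
        W=P@np.array([[c,s,0],[-s,c,0],[0,0,1]])+[v[0],v[1],z0]
        uv=(proj(p,W)+.5-[x0,y0])*S-.5
        h=cv2.convexHull(uv.astype(np.float32)); o=np.zeros_like(m)
        cv2.fillConvexPoly(o,np.round(h*16).astype(np.int32),1,shift=4);return o
    f=lambda v: np.count_nonzero(ren([v[0]/100,v[1]/100,v[2]])!=m)
    ys,xs=np.nonzero(m);c=ground(p,((xs.mean()+.5)/S+x0-.5,(ys.mean()+.5)/S+y0-.5),z0+P[:,2].max()/2)
    best=None
    for y in ([yaw0] if yaw0 is not None else np.arange(0,1.57,.26) if t in SQ else [0]):
        k=minimize(f,[c[0]*100,c[1]*100,y],method="Nelder-Mead",options=dict(initial_simplex=np.array([c[0]*100,c[1]*100,y])+np.array([[0,0,0],[.6,0,0],[0,.6,0],[0,0,.2]])))
        if best is None or k.fun<best.fun: best=k
    v=best.x;yaw=np.degrees(v[2]);yaw=(yaw+45)%90-45 if t in SQ else 0
    return v[0]*10,v[1]*10,yaw,best.fun/m.sum()
def ga(things):
    for n in("top","side"):
        p=r.camera(n)
        for t,z in things:
            k=fit(p,t,z); print(n,t,np.round(k,2) if k else None)
E
python3 - <<'E'
from h import *
ga([(t,0) for t in M if t not in("frit_jar","glue_bottle")])
E
```

```text
top white_shelf [6.0598e+02 2.0964e+02 1.0460e+01 6.0000e-02]
top dark_shelf [ 3.3797e+02 -3.0228e+02  5.7900e+00  2.3000e-01]
top blue_square [ 4.9275e+02  4.3422e+02 -3.0760e+01  1.0000e-01]
top green_disc [4.7304e+02 8.4570e+01 0.0000e+00 1.1000e-01]
top amber_square [ 3.8279e+02  2.7185e+02 -2.7000e-01  6.0000e-02]
top mould [ 6.7539e+02 -1.7000e-01  0.0000e+00  9.0000e-02]
top red_disc [ 5.1678e+02 -4.2348e+02  0.0000e+00  1.1000e-01]
side white_shelf [6.1607e+02 2.0518e+02 9.9700e+00 4.1000e-01]
side dark_shelf [ 3.5084e+02 -3.0233e+02  4.5900e+00  5.0000e-02]
side blue_square [ 4.8961e+02  4.3623e+02 -3.2420e+01  1.0000e-02]
side green_disc [4.715e+02 7.665e+01 0.000e+00 4.100e-01]
side amber_square [ 3.8141e+02  2.6983e+02 -8.1000e-01  2.2000e-01]
side mould [ 6.7661e+02 -9.7800e+00  0.0000e+00  4.7000e-01]
side red_disc [ 5.1470e+02 -4.3662e+02  0.0000e+00  4.9000e-01]
```

```bash
python3 - <<'E'
from h import *
for n in("top","side"):
    p=r.camera(n); tiles=[]
    for t in M:
        ds=r.search_frame(p,t)
        if not ds: continue
        x0,y0,x1,y1=[int(v) for v in ds[0]["rect"]]; cx,cy=(x0+x1)//2,(y0+y1)//2
        pad=cv2.copyMakeBorder(p["frame"],45,45,45,45,cv2.BORDER_CONSTANT)
        c=pad[cy+5:cy+85,cx+5:cx+85]
        c=cv2.resize(c,(160,160),interpolation=cv2.INTER_CUBIC)
        o=c.copy()
        if t in("frit_jar","glue_bottle"): pass
        else: m=colmask(c,t); o[~m]=o[~m]//4
        tiles.append(np.vstack([c,o]))
        # colours: 
    while len(tiles)<10: tiles.append(np.zeros_like(tiles[0]))
    a=np.vstack([np.hstack(tiles[:5]),np.hstack(tiles[5:])])
    cv2.imwrite(f"pics/{n}_m.png",cv2.resize(a[:,:,::-1],(750,600)))
E
```

```text
(no output)
```

View pics/top_m.png

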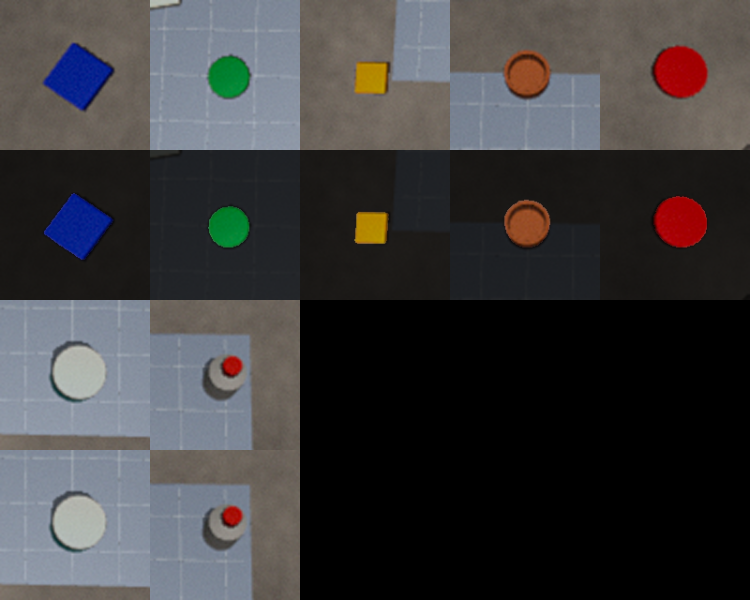

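View pics/side_m.png

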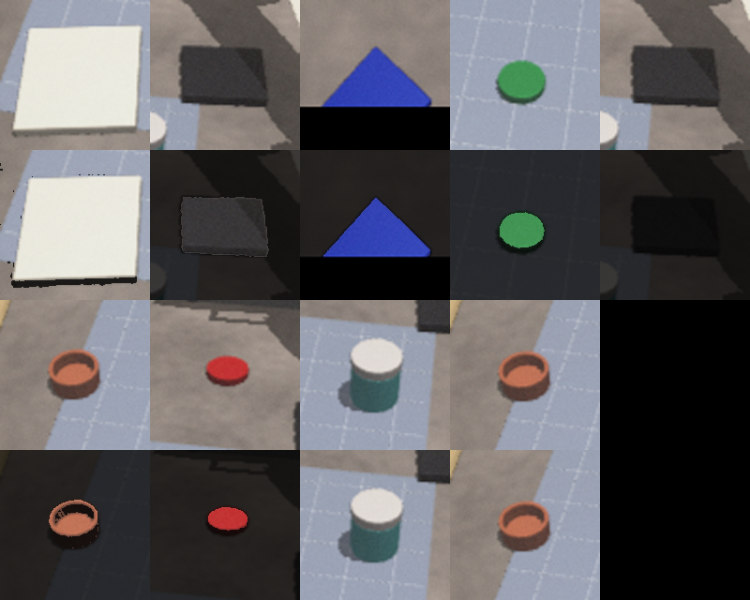

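```bash
python3 - <<'E'
from h import *
p=r.camera("top");q=r.camera("side")
hv=lambda p:cv2.cvtColor(p["frame"],cv2.COLOR_RGB2HSV)
a=hv(p);b=hv(q)
print("dark top row327",a[327,425:500:1,2].tolist()); print("col462",a[290:362,462,2].tolist())
print("dark side col390",b[140:200,390,2].tolist()); print("row170",b[165,355:425,2].tolist())
print("white top row210 V",a[210,198:265,2].tolist());print("col 232",a[175:242,232,2].tolist())
print("white side col235",b[300:366,235,2].tolist())
print("green side col320",b[268:300,320].tolist())
print("red side col331",b[128:150,331].tolist())
print("mould side col231",b[224:256,231].tolist())
print("amber side col359",b[368:398,359].tolist())
E
```

```text
dark top row327 [98, 97, 97, 100, 99, 104, 103, 103, 105, 101, 107, 48, 20, 57, 64, 61, 63, 62, 60, 60, 63, 61, 61, 63, 58, 61, 62, 63, 60, 58, 61, 61, 58, 58, 59, 58, 58, 54, 54, 59, 59, 53, 55, 57, 56, 57, 56, 56, 55, 49, 53, 53, 52, 58, 53, 51, 59, 52, 54, 53, 50, 53, 50, 53, 100, 106, 99, 100, 70, 52, 56, 51, 56, 61, 56]
col462 [108, 111, 110, 106, 104, 105, 107, 107, 101, 56, 42, 45, 50, 58, 54, 57, 52, 54, 57, 57, 49, 56, 49, 55, 54, 57, 51, 55, 56, 58, 58, 57, 58, 61, 55, 56, 56, 54, 58, 56, 54, 59, 54, 58, 60, 54, 59, 57, 59, 55, 62, 56, 59, 57, 62, 55, 34, 28, 29, 30, 26, 29, 29, 44, 48, 46, 52, 47, 48, 51, 51, 53]
dark side col390 [86, 87, 84, 86, 86, 86, 87, 87, 90, 86, 86, 83, 85, 88, 87, 67, 61, 56, 59, 58, 59, 56, 55, 60, 55, 59, 57, 57, 58, 58, 58, 58, 57, 59, 54, 59, 56, 56, 55, 60, 55, 58, 45, 40, 41, 42, 125, 143, 142, 141, 140, 141, 141, 137, 140, 145, 146, 148, 152, 150]
row170 [154, 154, 150, 149, 152, 147, 148, 145, 142, 146, 117, 71, 58, 57, 59, 54, 58, 61, 58, 62, 60, 57, 62, 55, 59, 55, 58, 54, 57, 56, 57, 59, 58, 60, 58, 59, 57, 57, 59, 59, 56, 55, 56, 56, 6
[... 2284 characters left out ...]
2, 191], [8, 141, 194], [8, 140, 193], [8, 139, 192], [8, 140, 195], [8, 130, 126], [9, 109, 82], [6, 93, 90], [5, 91, 87], [4, 88, 87], [8, 91, 84], [9, 86, 86], [7, 78, 88], [115, 29, 160], [110, 35, 182]]
amber side col359 [[111, 31, 187], [113, 30, 188], [8, 12, 169], [17, 136, 221], [18, 166, 228], [18, 165, 229], [18, 163, 231], [18, 162, 230], [18, 164, 230], [19, 164, 229], [19, 163, 230], [19, 163, 230], [19, 161, 231], [19, 161, 231], [19, 162, 231], [19, 161, 229], [19, 159, 231], [19, 161, 229], [19, 160, 230], [20, 160, 230], [19, 163, 229], [20, 163, 228], [18, 167, 222], [16, 159, 164], [14, 141, 116], [15, 150, 109], [13, 46, 150], [11, 35, 162], [10, 34, 164], [12, 36, 165]]
```

```bash
python3 - <<'E'
s=open('h.py').read()
a=s.index("    if t==\"blue_square\"");b=s.index("    return m\nS=8")
s=s[:a]+'''    side=cam=="side"
    if t=="blue_square": m=(abs(H-119)<12)&(S>110)
    elif t=="green_disc": m=(abs(H-68)<22)&(S>70)
    elif t=="amber_square": m=(abs(H-18)<10)&(S>(95 if side else 120))
    elif t=="mould": m=((H<14)|(H>174))&(S>(62 if side else 85))
    elif t=="red_disc": m=((H<7)|(H>174))&(S>(90 if side else 120))
    elif t=="white_shelf": m=(V>(210 if side else 164))&(S<40)
    elif t=="dark_shelf": m=(V<(74 if side else 78))
'''+s[b:]
s=s.replace("def colmask(img,t)","def colmask(img,t,cam)").replace("INTER_CUBIC),t)","INTER_CUBIC),t,p['cam'])")
s=s.replace("    P=M[t]\n","    P=M[t]\n    if t=='white_shelf': P=P[4:]\n").replace("z0+P[:,2].max()/2","z0+P[:,2].mean()")
s=s.replace("p=r.camera(n)\n","p=r.camera(n);p['cam']=n;cv2.imwrite(f'pics/{n}_last.png',p['frame'][:,:,::-1])\n")
s=s.replace("k=fit(p,t,z)","k=fit(p,t,z,RC.get((n,t)))").replace("def ga","RC={}\ndef ga")
open('h.py','w').write(s)
E
python3 - <<'E'
import h;from h import *
for k,v in dict(white_shelf=[199,304,270,361],dark_shelf=[365,149,413,190],blue_square=[244,451,299,480],green_disc=[308,271,336,298],amber_square=[346,373,372,395],mould=[219,228,246,252],red_disc=[320,132,342,147]).items(): h.RC["side",k]=v
for k,v in dict(dark_shelf=[436,299,491,354],white_shelf=[204,183,258,236],red_disc=[501,240,527,266]).items(): h.RC["top",k]=v
ga([(t,0) for t in M if t not in("frit_jar","glue_bottle")])
E
```

```text
top white_shelf [6.0369e+02 2.0929e+02 1.0010e+01 6.0000e-02]
top dark_shelf [ 3.3769e+02 -3.0215e+02  5.2500e+00  2.3000e-01]
top blue_square [ 4.9194e+02  4.3335e+02 -3.2370e+01  7.0000e-02]
top green_disc [4.7263e+02 8.4550e+01 0.0000e+00 5.0000e-02]
top amber_square [3.8273e+02 2.7119e+02 2.5000e-01 5.0000e-02]
top mould [ 6.7508e+02 -2.9000e-01  0.0000e+00  6.0000e-02]
top red_disc [ 5.1648e+02 -4.2333e+02  0.0000e+00  6.0000e-02]
side white_shelf [6.0118e+02 2.0902e+02 1.0280e+01 4.0000e-02]
side dark_shelf [ 3.5064e+02 -3.0224e+02  4.9100e+00  4.0000e-02]
side blue_square [ 4.8974e+02  4.3559e+02 -3.2450e+01  1.0000e-02]
side green_disc [4.712e+02 8.302e+01 0.000e+00 1.300e-01]
side amber_square [3.8133e+02 2.7109e+02 3.2000e-01 7.0000e-02]
side mould [ 6.7332e+02 -1.1100e+00  0.0000e+00  5.0000e-02]
side red_disc [ 5.1514e+02 -4.2536e+02  0.0000e+00  7.0000e-02]
```

```bash
cat >> h.py <<'E'
from scipy.spatial.transform import Rotation as Ro
def d(x,y,z,yaw):
    """mm, deg (yaw = angle of tool x in world, mod 180). turn first (tool z), then shift in the turned frame"""
    s=r.read_state();R=Ro.from_quat(s["eef_rot"]);X=R.as_matrix()
    cur=np.degrees(np.arctan2(X[1,0],X[0,0]));t=(yaw-cur+90)%180-90
    print("t",round(s["time"],2),"pos",np.round(np.array(s["ee_pos"])*1000,1),"yaw",round(cur,2),"tilt zx,zy",np.round(X[:2,2],4),"w",round(s["width"]*1000,1),"q7",round(s["joint_positions"][6],2),"F",np.round(s["ft_force"],1))
    c,s_=np.cos(np.radians(cur+t)),np.sin(np.radians(cur+t))
    G=np.array([[c,s_,0],[s_,-c,0],[0,0,-1.]]).T
    rv=(R.inv()*Ro.from_matrix(G)).as_rotvec()
    e=np.array([x,y,z])-np.array(s["ee_pos"])*1000
    print("turn",np.round(rv,3),"(alt z",round(rv[2]+(np.pi if rv[2]<0 else -np.pi),3),") shift cm after turn",np.round(G.T@e/10,2),"before turn",np.round(X.T@e/10,2))
E
python3 - <<'E'
from h import *
d(674.2,-.7,150,0)
E
```

```text
t 3.2 pos [ 275.1 -561.2  233.6] yaw 26.12 tilt zx,zy [ 0.0001 -0.0001] w 86.8 q7 -0.09 F [-0.2  0.1  0. ]
turn [ 0.    -0.     0.456] (alt z -2.686 ) shift cm after turn [ 39.91 -56.05   8.36] before turn [ 60.5  -32.76   8.35]
```

```bash
python3 -m jog '[[0,0,0,0,0,0.152,1],[0,0,0,0,0,0.152,1],[0,0,0,0,0,0.152,1],[2.35,-3.3,0,0,0,0,1],[2.35,-3.3,0,0,0,0,1],[2.35,-3.3,0,0,0,0,1],[2.35,-3.3,0,0,0,0,1],[2.35,-3.3,0,0,0,0,1],[2.35,-3.3,0,0,0,0,1],[2.35,-3.3,0,0,0,0,1],[2.35,-3.3,0,0,0,0,1],[2.35,-3.3,0,0,0,0,1],[2.35,-3.3,0,0,0,0,1],[2.35,-3.3,0,0,0,0,1],[2.35,-3.3,0,0,0,0,1],[2.35,-3.3,0,0,0,0,1],[2.35,-3.3,0,0,0,0,1],[2.35,-3.3,0,0,0,0,1],[2.35,-3.3,0,0,0,0,1],[2.35,-3.3,0,0,0,0,1]]'; python3 - <<'E'
import h;from h import *
d(674.2,-.7,60,0)
h.RC["side","dark_shelf"]=[365,149,413,190];h.RC["top","dark_shelf"]=[436,299,491,354]
ga([("dark_shelf",0)])
E
```

```text
time: 5.7
ee_pos: [0.6755, 0.0006, 0.2336]
eef_rot: [1.0, -0.0, 0.0, 0.0]
ft_force: [-0.4, 0.2, 0.0]
width: 0.0871
t 5.7 pos [6.755e+02 6.000e-01 2.336e+02] yaw -0.03 tilt zx,zy [ 0.0002 -0.0002] w 87.1 q7 -1.75 F [-0.4  0.2  0. ]
turn [ 0.    -0.    -0.001] (alt z 3.141 ) shift cm after turn [-0.13  0.13 17.36] before turn [-0.13  0.13 17.36]
top dark_shelf [ 3.5277e+02 -3.0054e+02  4.8600e+00  7.0000e-02]
side dark_shelf [ 3.5215e+02 -3.0249e+02  3.9200e+00  9.0000e-02]
```

View pics/top_last.png

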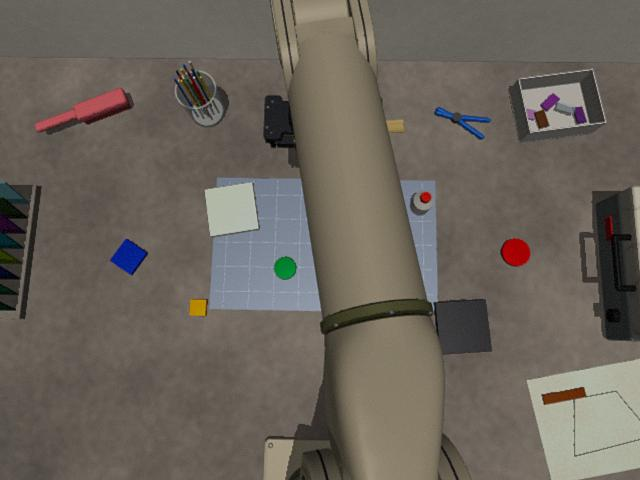

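```bash
python3 -m jog '[[-0.13,0.13,3.3,0,0,0,1],[0,0,3.5,0,0,0,1],[0,0,3.5,0,0,0,1],[0,0,3.5,0,0,0,1],[0,0,3.5,0,0,0,1],[0,0,2,0,0,0,1],[0,0,1.5,0,0,0,1],[0,0,1,0,0,0,1],[0,0,0,0,0,0,1]]'; python3 -m jog '[[0,0,0,0,0,0,-1],[0,0,0,0,0,0,-1],[0,0,0,0,0,0,-1],[0,0,0,0,0,0,-1],[0,0,0,0,0,0,-1],[0,0,0,0,0,0,-1],[0,0,0,0,0,0,-1],[0,0,0,0,0,0,-1]]' 15;  python3 - <<'E'
from h import *
d(674.2,-.7,15,0)
E
```

```text
time: 6.92
ee_pos: [0.6734, -0.0016, 0.0154]
eef_rot: [1.0, -0.0, -0.0, 0.0]
ft_force: [-0.3, 0.1, 0.1]
width: 0.0869
time: 7.92
ee_pos: [0.6736, -0.0014, 0.0158]
eef_rot: [1.0, -0.0, 0.0, -0.0]
ft_force: [-1.5, 1.0, 5.9]
width: 0.0555
t 7.92 pos [673.6  -1.4  15.8] yaw -0.0 tilt zx,zy [0.0004 0.0001] w 55.5 q7 -1.8 F [-1.5  1.   5.9]
turn [-0. -0. -0.] (alt z 3.142 ) shift cm after turn [ 0.06 -0.07  0.08] before turn [ 0.06 -0.07  0.08]
```

```bash
python3 -m jog '[[0,0,-0.5,0,0,0,-1],[0,0,-2,0,0,0,-1],[0,0,-4,0,0,0,-1],[0,0,-4,0,0,0,-1],[0,0,-4,0,0,0,-1],[0,0,-4,0,0,0,-1],[-2,1.86,0,0,0,0,-1],[-3.57,3.33,0,0,0,0,-1],[-3.57,3.33,0,0,0,0,-1],[-3.57,3.33,0,0,0,0,-1],[-3.57,3.33,0,0,0,0,-1],[-3.57,3.33,0,0,0,0,-1],[-3.57,3.33,0,0,0,0,-1],[-3.57,3.33,0,0,0,0,-1],[-3.57,3.33,0,0,0,0,-1],[-1.6,1.5,0,0,0,0,-1],[0,0,0,0,0,0,-1]]';  python3 - <<'E'
from h import *
d(352,-301.5,80,0)
ga([("mould",.2-.0156)])
d(352,-301.5,80,0)
E
```

```text
time: 10.05
ee_pos: [0.3507, -0.3027, 0.2017]
eef_rot: [1.0, -0.002, 0.0, 0.001]
ft_force: [-0.2, 0.7, -1.3]
width: 0.0556
t 10.05 pos [ 350.7 -302.7  201.7] yaw -0.19 tilt zx,zy [ 0.001  -0.0012] w 55.6 q7 -0.96 F [-0.2  0.7 -1.3]
turn [ 0.001 -0.001 -0.003] (alt z 3.138 ) shift cm after turn [ 0.13 -0.12 12.17] before turn [ 0.12 -0.14 12.17]
top mould None
side mould [ 384.96 -309.26    0.      1.4 ]
t 10.25 pos [ 352.7 -300.7  201. ] yaw 0.09 tilt zx,zy [ 0.0006 -0.0002] w 55.5 q7 -0.96 F [-0.1 -0.3  0.2]
turn [ 0.    -0.001  0.002] (alt z -3.14 ) shift cm after turn [-0.07  0.08 12.1 ] before turn [-0.08  0.08 12.1 ]
```

View pics/side_last.png

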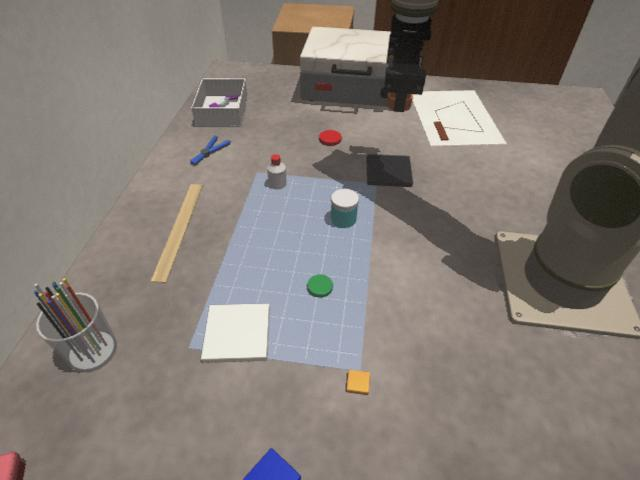

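```bash
python3 -m jog '[[-0.07,0.08,2,0,0,0,-1],[0,0,4,0,0,0,-1],[0,0,4,0,0,0,-1],[0,0,3,0,0,0,-1],[0,0,1,0,0,0,-1],[0,0,0,0,0,0,-1],[0,0,0,0,0,0,-1],[0,0,0,0,0,0,-1]]';  python3 - <<'E'
import h;from h import *
for i in range(3):
    d(352,-301.5,80,0);r.camera("top")
E
```

```text
time: 11.25
ee_pos: [0.3517, -0.3027, 0.0616]
eef_rot: [1.0, -0.0, 0.001, 0.001]
ft_force: [-0.4, 0.5, 0.3]
width: 0.0558
t 11.25 pos [ 351.7 -302.7   61.6] yaw -0.01 tilt zx,zy [ 0.0015 -0.0012] w 55.8 q7 -0.99 F [-0.4  0.5  0.3]
turn [ 0.001 -0.001 -0.   ] (alt z 3.141 ) shift cm after turn [ 0.03 -0.12 -1.84] before turn [ 0.03 -0.12 -1.84]
t 11.3 pos [ 351.6 -302.7   61.4] yaw -0.01 tilt zx,zy [ 0.0013 -0.0011] w 55.8 q7 -0.99 F [-0.6  0.7 -1. ]
turn [ 0.001 -0.001 -0.   ] (alt z 3.141 ) shift cm after turn [ 0.04 -0.12 -1.86] before turn [ 0.04 -0.12 -1.86]
t 11.35 pos [ 351.4 -302.6   61.2] yaw -0.01 tilt zx,zy [ 0.001  -0.0009] w 55.6 q7 -0.99 F [-0.6 -0.5 -0.8]
turn [ 0.001 -0.001 -0.   ] (alt z 3.141 ) shift cm after turn [ 0.06 -0.11 -1.88] before turn [ 0.06 -0.11 -1.88]
```

```bash
python3 -m jog '[[0,0,0,0,0,0,-1],[0,0,0,0,0,0,-1],[0,0,0,0,0,0,-1],[0,0,0,0,0,0,-1]]';  python3 - <<'E'
import h;from h import *
d(352,-301.5,80,0)
p=r.camera("top");q=r.camera("side")
a=cv2.resize(p["frame"][270:390,400:540],None,fx=3,fy=3);b=cv2.resize(q["frame"][110:230,330:450],None,fx=3,fy=3)
cv2.imwrite("pics/c1.png",np.hstack([a,b])[:,:,::-1])
E
```

```text
time: 11.9
ee_pos: [0.3511, -0.3023, 0.0605]
eef_rot: [1.0, -0.0, -0.0, 0.0]
ft_force: [0.0, -0.3, -0.7]
width: 0.0556
t 11.9 pos [ 351.1 -302.3   60.5] yaw -0.01 tilt zx,zy [-0. -0.] w 55.6 q7 -0.99 F [ 0.  -0.3 -0.7]
turn [ 0.  0. -0.] (alt z 3.141 ) shift cm after turn [ 0.09 -0.08 -1.95] before turn [ 0.09 -0.08 -1.95]
```

View pics/c1.png

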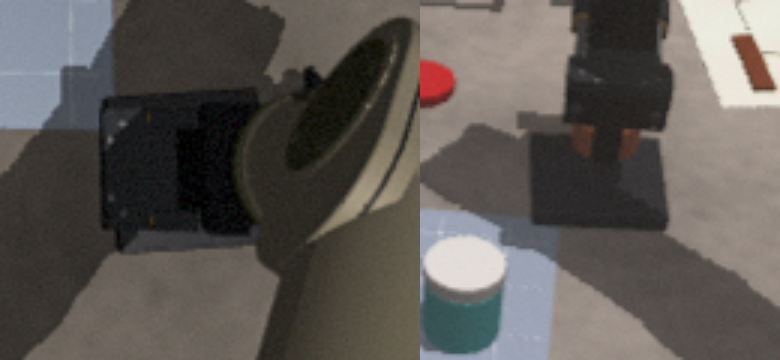

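```bash
python3 -m jog '[[0.05,-0.05,0.8,0,0,0,-1],[0.04,-0.03,0.8,0,0,0,-1],[0,0,0.6,0,0,0,-1],[0,0,0.3,0,0,0,-1],[0,0,0.2,0,0,0,-1],[0,0,0.1,0,0,0,-1],[0,0,0,0,0,0,-1],[0,0,0,0,0,0,-1],[0,0,0,0,0,0,-1],[0,0,0,0,0,0,-1]]'; python3 -m jog '[[0,0,0.05,0,0,0,-1],[0,0,0.05,0,0,0,-1],[0,0,0,0,0,0,-1]]';  python3 - <<'E'
import h;from h import *
d(352,-301.5,30.6,0)
E
```

```text
time: 13.25
ee_pos: [0.352, -0.3016, 0.0326]
eef_rot: [1.0, -0.0, 0.0, 0.0]
ft_force: [-0.5, 0.6, 0.0]
width: 0.0551
time: 13.62
ee_pos: [0.352, -0.3015, 0.0315]
eef_rot: [1.0, -0.0, -0.0, -0.0]
ft_force: [-0.2, -0.7, -0.6]
width: 0.0559
t 13.62 pos [ 352.  -301.5   31.5] yaw -0.01 tilt zx,zy [-0.  0.] w 55.9 q7 -1.0 F [-0.2 -0.7 -0.6]
turn [-0.  0. -0.] (alt z 3.141 ) shift cm after turn [ 0.   -0.    0.09] before turn [ 0.   -0.    0.09]
```

```bash
python3 -m jog '[[0,0,0.04,0,0,0,-1],[0,0,0,0,0,0,-1]]'; python3 -m jog '[[0,0,0.04,0,0,0,-1],[0,0,0,0,0,0,-1]]';python3 -m jog '[[0,0,0.04,0,0,0,-1],[0,0,0,0,0,0,-1]]'
```

```text
time: 13.88
ee_pos: [0.352, -0.3015, 0.0311]
eef_rot: [1.0, -0.0, -0.0, 0.0]
ft_force: [0.3, 0.2, -0.9]
width: 0.0558
time: 14.12
ee_pos: [0.352, -0.3016, 0.0308]
eef_rot: [1.0, -0.0, 0.0, 0.0]
ft_force: [0.2, 1.0, -0.2]
width: 0.0558
time: 14.38
ee_pos: [0.352, -0.3016, 0.0307]
eef_rot: [1.0, -0.0, 0.0, 0.0]
ft_force: [-1.5, 1.3, 6.1]
width: 0.0555
```

```bash
python3 -m jog '[[0,0,0,0,0,0,0.35],[0,0,0,0,0,0,0.5],[0,0,0,0,0,0,0.7],[0,0,0,0,0,0,1],[0,0,0,0,0,0,1],[0,0,-1,0,0,0,1],[0,0,-3,0,0,0,1],[0,0,-4,0,0,0,1],[0,0,-4,0,0,0,1],[0,0,-5,0,0,0,1],[4,3,0,0,0,0,1],[4,3,0,0,0,0,1],[4,3,0,0,0,0,1],[4,3,0,0,0,0,1]]';  python3 - <<'E'
import h;from h import *
h.RC["side","dark_shelf"]=[365,149,413,190]
h.RC["side","mould"]=[368,142,411,172];h.RC["top","mould"]=[446,307,482,342];h.RC["top","dark_shelf"]=[436,299,491,354]
d(515.8,-424.3,120,0)
ga([("mould",.015),("dark_shelf",0)])
p=r.camera("top");q=r.camera("side")
a=cv2.resize(p["frame"][270:390,400:540],None,fx=3,fy=3);b=cv2.resize(q["frame"][110:230,330:450],None,fx=3,fy=3)
cv2.imwrite("pics/c2.png",np.hstack([a,b])[:,:,::-1])
E
```

```text
time: 16.12
ee_pos: [0.5131, -0.4225, 0.2012]
eef_rot: [1.0, -0.0, 0.0, 0.0]
ft_force: [0.0, -0.5, 0.8]
width: 0.0871
t 16.12 pos [ 513.1 -422.5  201.2] yaw -0.02 tilt zx,zy [ 0.0005 -0.0005] w 87.1 q7 -0.99 F [ 0.  -0.5  0.8]
turn [ 0.    -0.001 -0.   ] (alt z 3.141 ) shift cm after turn [0.27 0.18 8.12] before turn [0.26 0.17 8.12]
top mould [ 3.5199e+02 -3.0264e+02  0.0000e+00  2.0000e-02]
top dark_shelf [ 352.79 -300.04    4.63    0.4 ]
side mould [ 3.5003e+02 -3.0314e+02  0.0000e+00  3.0000e-02]
side dark_shelf [ 352.27 -299.42    3.97    0.41]
```

View pics/c2.png

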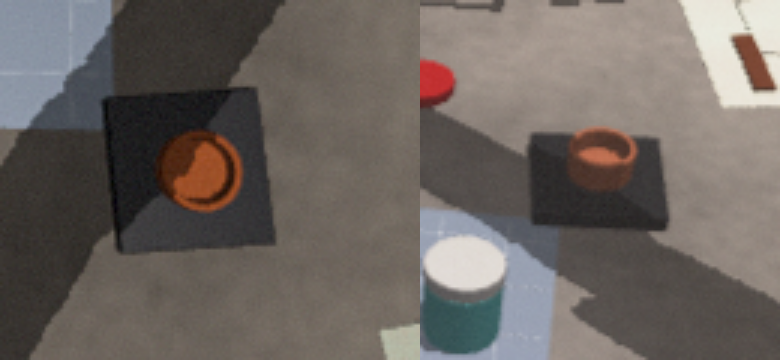

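```bash
python3 -m jog '[[0.2,0.1,3,0,0,0,1],[0,0,4,0,0,0,1],[0,0,4,0,0,0,1],[0,0,3,0,0,0,1],[0,0,1.5,0,0,0,1],[0,0,0,0,0,0,1],[0,0,0,0,0,0,1],[0,0,0,0,0,0,1],[0,0,0,0,0,0,1],[0,0,0,0,0,0,1]]';  python3 - <<'E'
import h;from h import *
d(515.8,-424.3,12.5,0)
p=r.camera("top");q=r.camera("side")
a=cv2.resize(p["frame"][190:310,450:590],None,fx=3,fy=3);b=cv2.resize(q["frame"][80:200,270:390],None,fx=3,fy=3)
cv2.imwrite("pics/c3.png",np.hstack([a,b])[:,:,::-1])
E
```

```text
time: 17.58
ee_pos: [0.5141, -0.4226, 0.0456]
eef_rot: [1.0, -0.0, 0.0, 0.0]
ft_force: [-0.5, -0.1, -0.2]
width: 0.0872
t 17.57 pos [ 514.1 -422.6   45.6] yaw -0.01 tilt zx,zy [ 0.0003 -0.0003] w 87.2 q7 -1.01 F [-0.5 -0.1 -0.2]
turn [ 0. -0. -0.] (alt z 3.141 ) shift cm after turn [0.17 0.17 3.31] before turn [0.17 0.17 3.31]
```

View pics/c3.png

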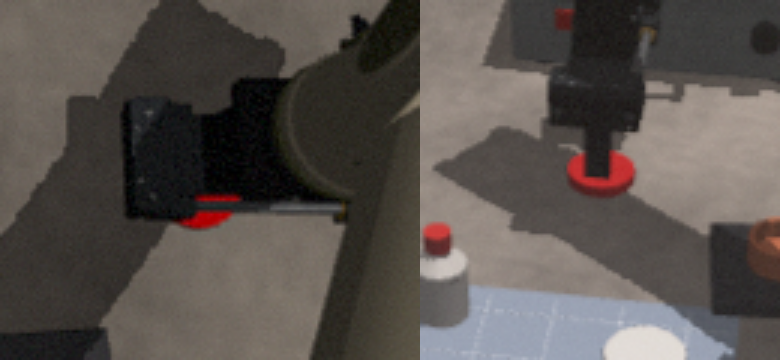

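```bash
python3 -m jog '[[0.09,0.09,1,0,0,0,1],[0.08,0.08,1,0,0,0,1],[0,0,0.7,0,0,0,1],[0,0,0.4,0,0,0,1],[0,0,0.2,0,0,0,1],[0,0,0,0,0,0,1],[0,0,0,0,0,0,1]]'; python3 -m jog '[[0,0,0,0,0,0,-1],[0,0,0,0,0,0,-1],[0,0,0,0,0,0,-1],[0,0,0,0,0,0,-1],[0,0,0,0,0,0,-1],[0,0,0,0,0,0,-1]]' 15;  python3 - <<'E'
import h;from h import *
d(515.8,-424.3,12.5,0)
E
```

```text
time: 18.55
ee_pos: [0.5158, -0.4244, 0.0127]
eef_rot: [1.0, -0.0, 0.0, 0.0]
ft_force: [-0.1, 0.7, 0.3]
width: 0.0873
time: 19.3
ee_pos: [0.5157, -0.4242, 0.0124]
eef_rot: [1.0, -0.0, 0.0, -0.0]
ft_force: [-0.1, 0.0, 1.8]
width: 0.0617
t 19.3 pos [ 515.7 -424.2   12.4] yaw -0.01 tilt zx,zy [0.0001 0.0001] w 61.7 q7 -1.01 F [-0.1  0.   1.8]
turn [-0. -0. -0.] (alt z 3.141 ) shift cm after turn [ 0.01  0.01 -0.01] before turn [ 0.01  0.01 -0.01]
```

```bash
python3 -m jog '[[0,0,-0.5,0,0,0,-1],[0,0,-2,0,0,0,-1],[0,0,-3,0,0,0,-1],[0,0,-3,0,0,0,-1],[0,0,-0.5,0,0,0,-1],[-1.5,-1.1,0,0,0,0,-1],[-3,-2.2,0,0,0,0,-1],[-3,-2.2,0,0,0,0,-1],[-3,-2.2,0,0,0,0,-1],[-3,-2.2,0,0,0,0,-1],[-2,-1.6,0,0,0,0,-1],[-0.97,-0.76,0,0,0,0,-1],[0,0,0.5,0,0,0,-1],[0,0,1.5,0,0,0,-1],[0,0,1,0,0,0,-1],[0,0,0.5,0,0,0,-1],[0,0,0,0,0,0,-1],[0,0,0,0,0,0,-1],[0,0,0,0,0,0,-1],[0,0,0,0,0,0,-1]]';python3 - <<'E'
import h;from h import *
d(351,-301.6,53.4,0)
p=r.camera("top");q=r.camera("side")
a=cv2.resize(p["frame"][270:390,400:540],None,fx=3,fy=3);b=cv2.resize(q["frame"][110:230,330:450],None,fx=3,fy=3)
cv2.imwrite("pics/c4.png",np.hstack([a,b])[:,:,::-1])
E
```

```text
time: 21.8
ee_pos: [0.3511, -0.3017, 0.0676]
eef_rot: [1.0, -0.0, 0.0, 0.0]
ft_force: [0.1, 0.7, -1.2]
width: 0.0611
t 21.8 pos [ 351.1 -301.7   67.6] yaw -0.01 tilt zx,zy [ 0.0004 -0.0004] w 61.1 q7 -0.99 F [ 0.1  0.7 -1.2]
turn [ 0. -0. -0.] (alt z 3.141 ) shift cm after turn [-0.01 -0.01  1.42] before turn [-0.01 -0.01  1.42]
```

View pics/c4.png

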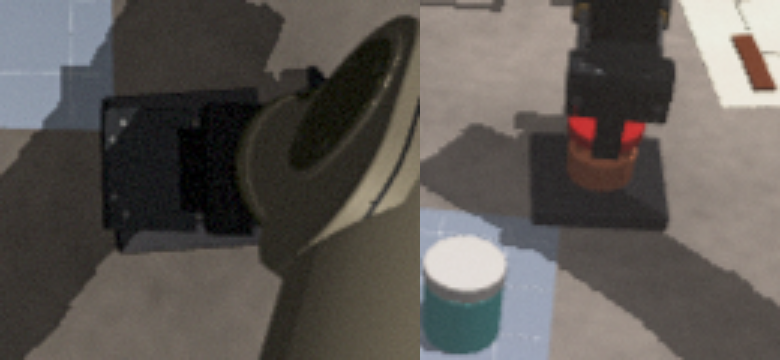

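```bash
python3 - <<'E'
from h import *
q=r.camera("side");q['cam']='side'
f=q["frame"];m=colmask(f,"red_disc","side")
m[:,:365]=0;m[:,420:]=0;m[:140]=0;m[165:]=0
for y in range(145,160): 
    xs=np.nonzero(m[y])[0]; print(y,(xs.min(),xs.max()) if len(xs) else None,f[y,375:420:1,0].tolist() if y in(150,152) else "")
for off in(0,):
    u=proj(q,M["red_disc"]+[.351,-.3029,.0552]);print(u.min(0),u.max(0))
    u=proj(q,M["mould"]+[.350,-.3031,.015]);print(u.min(0),u.max(0))
E
```

```text
145 None 
146 None 
147 None 
148 (np.int64(380), np.int64(382)) 
149 (np.int64(379), np.int64(388)) 
150 (np.int64(379), np.int64(404)) [86, 87, 83, 81, 117, 177, 198, 197, 195, 195, 197, 191, 188, 126, 46, 35, 34, 40, 38, 39, 39, 41, 38, 81, 120, 109, 98, 75, 62, 60, 52, 41, 52, 60, 48, 41, 52, 126, 149, 151, 151, 153, 154, 154, 155]
151 (np.int64(379), np.int64(404)) 
152 (np.int64(379), np.int64(404)) [84, 81, 81, 77, 78, 118, 175, 195, 195, 199, 196, 194, 200, 123, 37, 38, 35, 35, 39, 36, 41, 34, 59, 167, 198, 197, 198, 197, 198, 170, 149, 148, 148, 148, 141, 141, 150, 153, 151, 151, 148, 150, 152, 153, 152]
153 (np.int64(380), np.int64(404)) 
154 (np.int64(380), np.int64(403)) 
155 (np.int64(380), np.int64(403)) 
156 (np.int64(380), np.int64(403)) 
157 (np.int64(381), np.int64(402)) 
158 (np.int64(380), np.int64(402)) 
159 (np.int64(379), np.int64(400)) 
[378.13036198 142.0041849 ] [404.39949399 161.09213224]
[378.469279   151.54748137] [402.01744332 173.44524108]
```

```bash
python3 -m jog '[[0,0,0.6,0,0,0,-1],[0,0,0.4,0,0,0,-1],[0,0,0.2,0,0,0,-1],[0,0,0.08,0,0,0,-1],[0,0,0,0,0,0,-1],[0,0,0,0,0,0,-1],[0,0,0,0,0,0,-1]]'; python3 -m jog '[[0,0,0.05,0,0,0,-1],[0,0,0,0,0,0,-1],[0,0,0,0,0,0,-1]]';python3 -m jog '[[0,0,0.04,0,0,0,-1],[0,0,0,0,0,0,-1]]'
```

```text
time: 22.82
ee_pos: [0.3511, -0.3017, 0.0547]
eef_rot: [1.0, -0.0, 0.0, 0.0]
ft_force: [0.8, 0.1, -1.4]
width: 0.0614
time: 23.2
ee_pos: [0.351, -0.3016, 0.0541]
eef_rot: [1.0, -0.0, 0.0, 0.0]
ft_force: [-0.0, -0.3, -0.1]
width: 0.0612
time: 23.45
ee_pos: [0.351, -0.3016, 0.0536]
eef_rot: [1.0, -0.0, -0.0, -0.0]
ft_force: [1.0, -0.3, -0.6]
width: 0.0616
```

```bash
python3 -m jog '[[0,0,0.03,0,0,0,-1],[0,0,0,0,0,0,-1]]'; python3 -m jog '[[0,0,0.03,0,0,0,-1],[0,0,0,0,0,0,-1]]'
```

```text
time: 23.7
ee_pos: [0.351, -0.3016, 0.0535]
eef_rot: [1.0, -0.0, 0.0, 0.0]
ft_force: [-1.1, 0.4, 0.8]
width: 0.0616
time: 23.95
ee_pos: [0.351, -0.3017, 0.0534]
eef_rot: [1.0, -0.0, 0.0, 0.0]
ft_force: [-1.9, 1.4, 6.9]
width: 0.0616
```

```bash
python3 -m jog '[[0,0,0,0,0,0,0.5],[0,0,0,0,0,0,0.6],[0,0,0,0,0,0,0.8],[0,0,0,0,0,0,1],[0,0,0,0,0,0,1],[0,0,-1,0,0,0,1],[0,0,-3,0,0,0,1],[0,0,-4,0,0,0,1],[0,0,-4,0,0,0,1],[0,0,-3,0,0,0,1],[2,-4.9,0,0,0,0,1],[2,-4.9,0,0,0,0,1],[2,-4.9,0,0,0,0,1],[2,-4.9,0,0,0,0,1],[2,-4.9,0,0,0,0,1],[2,-4.9,0,0,0,0,1],[2,-4.9,0,0,0,0,1],[0,-4.9,0,0,0,0,1],[0,-4.9,0,0,0,0,1]]';python3 -m jog '[[0,-4.9,0,0,0,-0.16,1],[0,0,0,0,0,-0.184,1],[0,0,0,0,0,-0.184,1],[0,0,0,0,0,-0.184,1],[0,0,0,0,0,-0.184,1],[0,0,0,0,0,-0.184,1],[0,0,0,0,0,-0.184,1],[0,0,0,0,0,-0.184,1],[0,0,0,0,0,-0.184,1],[0,0,0,0,0,-0.184,1],[0,0,0,0,0,-0.184,1],[0,0,0,0,0,-0.184,1],[0,0,0,0,0,-0.184,1],[0,0,0,0,0,-0.184,1]]'; python3 - <<'E'
import h;from h import *
h.RC["side","red_disc"]=[368,132,411,165];h.RC["top","red_disc"]=[446,303,486,342]
h.RC["side","dark_shelf"]=[365,149,413,190];h.RC["top","dark_shelf"]=[436,299,491,354]
d(490.8,434.5,60,147.6)
ga([("red_disc",.041),("dark_shelf",0)])
E
```

```text
time: 26.32
ee_pos: [0.4911, 0.1409, 0.2037]
eef_rot: [1.0, -0.0, 0.0, 0.0]
ft_force: [0.9, -0.4, 0.6]
width: 0.0865
time: 28.08
ee_pos: [0.4911, 0.1882, 0.2036]
eef_rot: [0.288, 0.958, -0.0, 0.0]
ft_force: [0.3, 0.8, 0.5]
width: 0.087
t 28.07 pos [491.1 188.2 203.6] yaw 146.54 tilt zx,zy [ 0.0006 -0.0007] w 87.0 q7 0.35 F [0.3 0.8 0.5]
turn [-0.     0.001 -0.018] (alt z 3.123 ) shift cm after turn [13.23 20.78 14.36] before turn [13.62 20.54 14.35]
top red_disc [ 3.5178e+02 -3.0257e+02  0.0000e+00  2.0000e-02]
top dark_shelf [ 352.77 -300.54    4.87    0.39]
side red_disc [ 3.4989e+02 -3.0255e+02  0.0000e+00  3.0000e-02]
side dark_shelf [ 352.18 -302.56    3.94    0.6 ]
```

View pics/top_last.png

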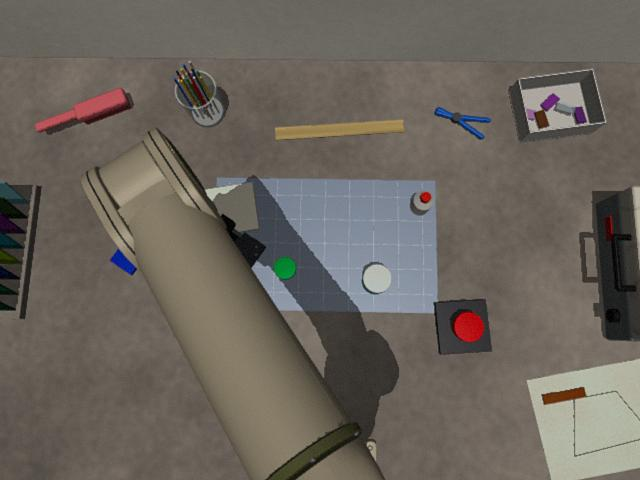

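View pics/side_last.png

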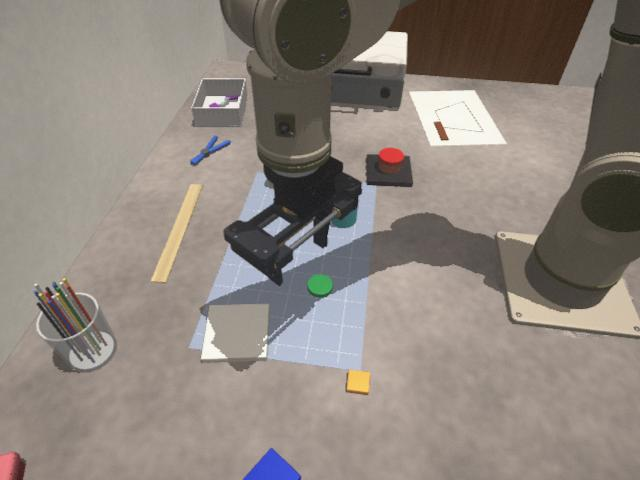

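```bash
python3 -m jog '[[0,0,0,0,0,-0.018,1],[2.2,3.46,0,0,0,0,1],[2.2,3.46,0,0,0,0,1],[2.2,3.46,0,0,0,0,1],[2.2,3.46,0,0,0,0,1],[2.2,3.46,1,0,0,0,1],[1.3,2,3,0,0,0,1],[0.6,1,4,0,0,0,1],[0.3,0.48,3,0,0,0,1],[0,0,3,0,0,0,1],[0,0,0.8,0,0,0,1],[0,0,0,0,0,0,1],[0,0,0,0,0,0,1],[0,0,0,0,0,0,1],[0,0,0,0,0,0,1]]';python3 - <<'E'
import h;from h import *
d(490.8,434.5,12.5,147.6)
p=r.camera("top");q=r.camera("side")
a=cv2.resize(p["frame"][200:320,60:200],None,fx=3,fy=3);b=cv2.resize(q["frame"][360:480,220:340],None,fx=3,fy=3)
cv2.imwrite("pics/c5.png",np.hstack([a,b])[:,:,::-1])
E
```

```text
time: 30.05
ee_pos: [0.4928, 0.4346, 0.0556]
eef_rot: [0.282, 0.959, 0.0, 0.0]
ft_force: [-1.3, -0.3, -0.2]
width: 0.0871
t 30.05 pos [492.8 434.6  55.6] yaw 147.22 tilt zx,zy [0.0008 0.0004] w 87.1 q7 -0.16 F [-1.3 -0.3 -0.2]
turn [ 0.001  0.    -0.007] (alt z 3.135 ) shift cm after turn [ 0.16 -0.12  4.31] before turn [ 0.16 -0.12  4.31]
```

View pics/c5.png

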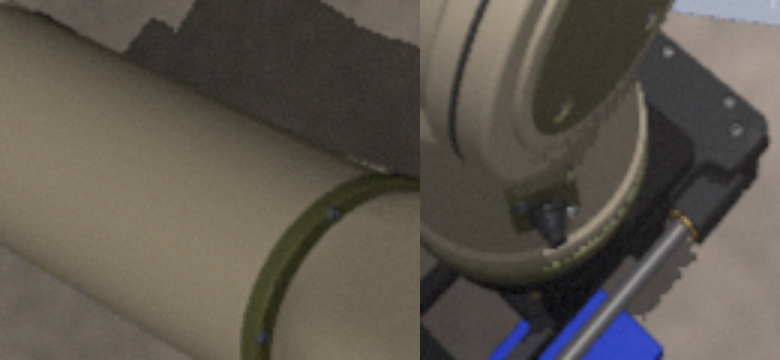

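```bash
python3 -m jog '[[0.08,-0.06,1,0,0,-0.007,1],[0.08,-0.06,1,0,0,0,1],[0,0,1,0,0,0,1],[0,0,0.8,0,0,0,1],[0,0,0.4,0,0,0,1],[0,0,0.11,0,0,0,1],[0,0,0,0,0,0,1],[0,0,0,0,0,0,1],[0,0,0,0,0,0,1]]'; python3 - <<'E'
import h;from h import *
d(490.8,434.5,12.5,147.6)
E
python3 -m jog '[[0,0,0,0,0,0,-1],[0,0,0,0,0,0,-1],[0,0,0,0,0,0,-1],[0,0,0,0,0,0,-1],[0,0,0,0,0,0,-1],[0,0,0,0,0,0,-1],[0,0,0,0,0,0,-1]]' 15;  python3 - <<'E'
import h;from h import *
d(490.8,434.5,12.5,147.6)
E
```

```text
time: 31.28
ee_pos: [0.4907, 0.4344, 0.0122]
eef_rot: [0.279, 0.96, 0.0, 0.0]
ft_force: [0.3, 0.1, 0.3]
width: 0.087
t 31.27 pos [490.7 434.4  12.2] yaw 147.64 tilt zx,zy [0.0004 0.0002] w 87.0 q7 -0.18 F [0.3 0.1 0.3]
turn [0.    0.    0.001] (alt z -3.141 ) shift cm after turn [-0.01  0.01 -0.03] before turn [-0.01  0.01 -0.03]
time: 32.15
ee_pos: [0.4906, 0.4344, 0.012]
eef_rot: [0.279, 0.96, 0.0, 0.0]
ft_force: [-1.1, 0.6, -0.5]
width: 0.0599
t 32.15 pos [490.6 434.4  12. ] yaw 147.64 tilt zx,zy [0.0001 0.    ] w 59.9 q7 -0.18 F [-1.1  0.6 -0.5]
turn [0.    0.    0.001] (alt z -3.141 ) shift cm after turn [-0.02  0.02 -0.05] before turn [-0.02  0.02 -0.05]
```

```bash
python3 -m jog '[[0,0,-0.5,0,0,0,-1],[0,0,-2,0,0,0,-1],[0,0,-3,0,0,0,-1],[0,0,-3,0,0,0,-1],[0,0,-1.5,0,0,0.08,-1],[0,0,0,0,0,0.15,-1],[0,0,0,0,0,0.15,-1],[0,0,0,0,0,0.15,-1],[0,0,0,0,0,0.15,-1],[0,0,0,0,0,0.149,-1],[0,0,0,0,0,0,-1]]';  python3 - <<'E'
import h;from h import *
d(602.4,209.1,50,100.1)
E
```

```text
time: 33.52
ee_pos: [0.4905, 0.4348, 0.1134]
eef_rot: [0.641, 0.767, 0.001, 0.0]
ft_force: [0.0, -0.5, -0.4]
width: 0.0598
t 33.52 pos [490.5 434.8 113.4] yaw 100.22 tilt zx,zy [0.0012 0.0006] w 59.8 q7 -0.89 F [ 0.  -0.5 -0.4]
turn [ 0.001 -0.     0.002] (alt z -3.14 ) shift cm after turn [-24.18   7.05   6.34] before turn [-24.2    7.     6.34]
```

```bash
python3 -m jog '[[-2.2,0.64,0,0,0,0,-1],[-4,1.17,0,0,0,0,-1],[-4,1.17,0,0,0,0,-1],[-4,1.17,0,0,0,0,-1],[-4,1.17,0,0,0,0,-1],[-3.5,1,0,0,0,0,-1],[-2,0.58,0,0,0,0,-1],[-0.48,0.13,0,0,0,0,-1],[0,0,1,0,0,0,-1],[0,0,2,0,0,0,-1],[0,0,2,0,0,0,-1],[0,0,1,0,0,0,-1],[0,0,0.3,0,0,0,-1],[0,0,0,0,0,0,-1],[0,0,0,0,0,0,-1],[0,0,0,0,0,0,-1],[0,0,0,0,0,0,-1],[0,0,0,0,0,0,-1]]';  python3 - <<'E'
import h;from h import *
d(602.4,209.1,27,100.1)
p=r.camera("top");q=r.camera("side")
a=cv2.resize(p["frame"][150:270,160:300],None,fx=3,fy=3);b=cv2.resize(q["frame"][270:390,175:295],None,fx=3,fy=3)
cv2.imwrite("pics/c6.png",np.hstack([a,b])[:,:,::-1])
E
```

```text
time: 35.78
ee_pos: [0.6024, 0.2087, 0.049]
eef_rot: [0.642, 0.767, 0.0, 0.0]
ft_force: [0.0, 0.0, -2.2]
width: 0.06
t 35.77 pos [602.4 208.7  49. ] yaw 100.14 tilt zx,zy [ 0.0002 -0.0001] w 60.0 q7 -0.52 F [ 0.   0.  -2.2]
turn [0.    0.    0.001] (alt z -3.141 ) shift cm after turn [0.04 0.01 2.2 ] before turn [0.04 0.01 2.2 ]
```

View pics/c6.png

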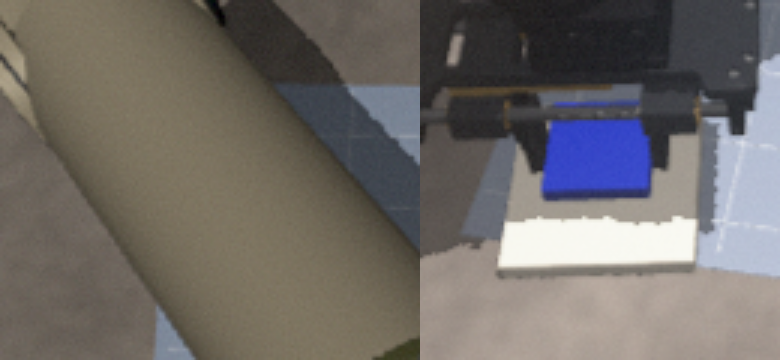

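```bash
python3 - <<'E'
from h import *
q=r.camera("side");c,s=np.cos(np.radians(10.2)),np.sin(np.radians(10.2))
W=M["blue_square"]@np.array([[c,s,0],[-s,c,0],[0,0,1]])+[.6012,.209,.037]
u=(proj(q,W)-[175,270]+.5)*3-.5+[420,0]; print(np.round(u,0).tolist())
f=cv2.resize(q["frame"][270:390,175:295],None,fx=6,fy=6,interpolation=cv2.INTER_CUBIC)
v=((u-[420,0]+.5)*2-.5)
for x in v: cv2.circle(f,(int(x[0]),int(x[1])),3,(255,255,0),1)
cv2.imwrite("pics/c7.png",f[:600,:,::-1])
E
```

```text
[[542.0, 204.0], [650.0, 201.0], [657.0, 112.0], [555.0, 115.0], [539.0, 193.0], [648.0, 190.0], [655.0, 101.0], [552.0, 103.0]]
```

View pics/c7.png

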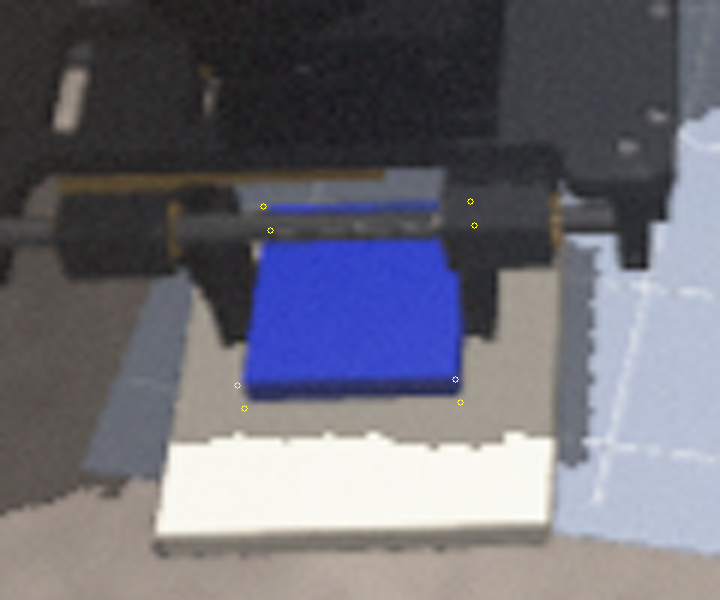

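```bash
python3 -m jog '[[0.05,0.1,0.6,0,0,0,-1],[0.04,0.11,0.6,0,0,0,-1],[0,0,0.5,0,0,0,-1],[0,0,0.2,0,0,0,-1],[0,0,0.1,0,0,0,-1],[0,0,0,0,0,0,-1],[0,0,0,0,0,0,-1],[0,0,0,0,0,0,-1],[0,0,0,0,0,0,-1]]';python3 -m jog '[[0,0,0.05,0,0,0,-1],[0,0,0.05,0,0,0,-1],[0,0,0,0,0,0,-1]]';python3 -m jog '[[0,0,0.03,0,0,0,-1],[0,0,0.0,0,0,0,-1]]'
```

```text
time: 37.05
ee_pos: [0.6042, 0.21, 0.029]
eef_rot: [0.642, 0.767, 0.0, 0.0]
ft_force: [1.1, 0.9, -1.4]
width: 0.0596
time: 37.42
ee_pos: [0.6042, 0.21, 0.0279]
eef_rot: [0.642, 0.767, -0.0, 0.0]
ft_force: [-0.4, 0.9, -1.2]
width: 0.0602
time: 37.67
ee_pos: [0.6042, 0.21, 0.0277]
eef_rot: [0.642, 0.767, 0.0, 0.0]
ft_force: [0.2, 1.2, -1.8]
width: 0.0597
```

```bash
python3 -m jog '[[0,0,0.04,0,0,0,-1],[0,0,0,0,0,0,-1]]';python3 -m jog '[[0,0,0.03,0,0,0,-1],[0,0,0.0,0,0,0,-1]]';python3 -m jog '[[0,0,0.03,0,0,0,-1],[0,0,0.0,0,0,0,-1]]'
```

```text
time: 37.92
ee_pos: [0.6042, 0.2099, 0.0272]
eef_rot: [0.642, 0.767, -0.0, 0.0]
ft_force: [0.4, -0.7, -1.6]
width: 0.0598
time: 38.17
ee_pos: [0.6042, 0.21, 0.0269]
eef_rot: [0.642, 0.767, -0.0, 0.0]
ft_force: [-0.2, 0.1, -0.9]
width: 0.0596
time: 38.42
ee_pos: [0.6042, 0.21, 0.0269]
eef_rot: [0.642, 0.767, -0.0, 0.0]
ft_force: [-1.4, -1.7, 3.6]
width: 0.0599
```

```bash
python3 -m jog '[[0,0,0,0,0,0,0.45],[0,0,0,0,0,0,0.6],[0,0,0,0,0,0,0.8],[0,0,0,0,0,0,1],[0,0,0,0,0,0,1],[0,0,-1,0,0,0,1],[0,0,-3,0,0,0,1],[0,0,-4,0,0,0,1],[0,0,-4,0,0,0,1],[-2.5,-3.8,0,0,0,0,1],[-2.5,-3.8,0,0,0,0,1],[-2.5,-3.8,0,0,0,0,1],[-2,-3,0,0,0,0,1],[-0.6,-0.84,0,0,0,0,1],[0,0,0,0,0,0,1],[0,0,0,0,0,0,1]]';  python3 - <<'E'
import h;from h import *
h.RC["side","blue_square"]=[214,306,259,339];h.RC["top","blue_square"]=[214,190,248,222]
d(471.9,83.8,12,100.1)
ga([("blue_square",.015)])
E
```

```text
time: 40.42
ee_pos: [0.4727, 0.0848, 0.147]
eef_rot: [0.641, 0.767, 0.001, 0.0]
ft_force: [-0.2, 0.8, 0.1]
width: 0.0871
t 40.42 pos [472.7  84.8 147. ] yaw 100.2 tilt zx,zy [0.0008 0.0007] w 87.1 q7 -0.19 F [-0.2  0.8  0.1]
turn [ 0.001 -0.001  0.002] (alt z -3.14 ) shift cm after turn [-0.08 -0.1  13.5 ] before turn [-0.09 -0.11 13.5 ]
top blue_square None
side blue_square [6.0400e+02 2.0474e+02 1.3370e+01 1.8000e-01]
```

View pics/top_last.png

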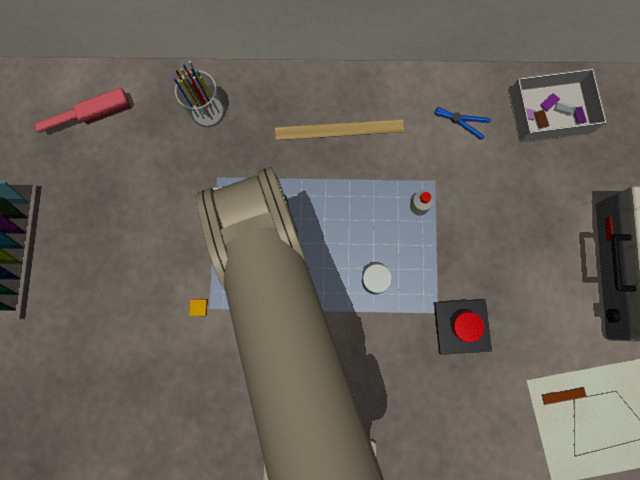

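View pics/side_last.png

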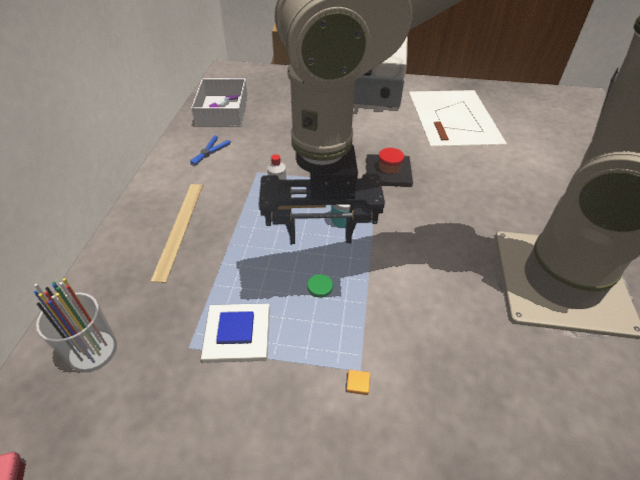

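```bash
python3 - <<'E'
import h;from h import *
im=cv2.imread("pics/side_last.png")
hv=cv2.cvtColor(im,cv2.COLOR_BGR2HSV)
print(hv[305:350,236].tolist());print(hv[327,210:262].tolist())
E
```

```text
[[27, 12, 242], [27, 10, 245], [24, 10, 246], [27, 10, 245], [27, 10, 245], [25, 11, 245], [114, 32, 217], [117, 126, 200], [117, 169, 196], [117, 172, 193], [118, 168, 194], [118, 168, 194], [118, 168, 194], [117, 167, 196], [117, 167, 195], [117, 170, 194], [117, 170, 193], [117, 168, 193], [117, 171, 194], [117, 168, 194], [117, 167, 194], [118, 169, 195], [118, 165, 195], [117, 169, 195], [117, 170, 191], [117, 164, 196], [117, 169, 195], [117, 169, 192], [118, 163, 196], [117, 167, 194], [117, 167, 194], [117, 168, 196], [117, 166, 195], [117, 164, 194], [117, 169, 193], [118, 155, 161], [118, 116, 112], [120, 82, 90], [117, 31, 150], [30, 9, 235], [26, 8, 246], [30, 8, 245], [30, 8, 245], [30, 9, 245], [30, 8, 245]]
[[27, 11, 245], [27, 11, 245], [24, 10, 246], [27, 10, 245], [27, 10, 245], [27, 10, 245], [27, 10, 245], [25, 7, 228], [118, 79, 196], [117, 166, 193], [117, 173, 192], [117, 170, 192], [117, 174, 191], [117, 174, 191], [117, 175, 191], [117, 166, 195], [117, 171, 195], [118, 167, 192], [117, 169, 196], [117, 170, 195], [117, 170, 192], [117, 170, 194], [117, 169, 195], [117, 168, 196], [117, 169, 193], [117, 164, 194], [118, 165, 195], [117, 165, 196], [117, 170, 194], [117, 169, 193], [117, 164, 199], [117, 169, 195], [117, 164, 196], [117, 170, 190], [117, 169, 193], [117, 165, 196], [117, 167, 196], [117, 166, 197], [116, 172, 194], [117, 167, 196], [117, 167, 199], [117, 166, 190], [116, 118, 145], [30, 9, 224], [27, 9, 246], [27, 10, 245], [30, 8, 245], [27, 9, 246], [30, 8, 245], [30, 8, 246], [30, 8, 245], [27, 9, 246]]
```

Lower the saturation threshold for the blue's shaded side, allow for shelf-brightness, and compare.

```bash
sed -i 's/m=(abs(H-119)<12)&(S>110)/m=(abs(H-119)<12)\&(S>(65 if side else 110))/' h.py; python3 - <<'E'
import h;from h import *
h.RC["side","blue_square"]=[214,306,259,346]
q=r.camera("side");q["cam"]="side"
print(np.round(fit(q,"blue_square",.015,[214,306,259,346]),2))
# white: hull-filled mask, top face
m=(cv2.resize(q["frame"],None,fx=4,fy=4,interpolation=cv2.INTER_CUBIC)[295*4:370*4,190*4:280*4].min(2)>205).astype(np.uint8)
n,l,st,_=cv2.connectedComponentsWithStats(m);m=l==1+np.argmax(st[1:,4])
h_=cv2.convexHull(cv2.findNonZero(m.astype(np.uint8)));a=cv2.approxPolyDP(h_,12,True)[:,0]
c=(a+.5)/4-.5+[190,295];W=np.array([ground(q,x,.015) for x in c]);print(np.round(c,1).tolist(),np.round(W*1000,1).tolist(),np.round(W.mean(0)*1000,2))
E
```

```text
[6.0335e+02 2.0742e+02 1.2350e+01 9.0000e-02]
[[268.9, 304.1], [265.1, 356.1], [201.1, 357.9], [209.6, 304.9]] [[556.6, 148.8], [539.7, 253.5], [644.9, 272.2], [664.1, 166.4]] [601.32 210.23]
```

```bash
cat >> h.py <<'E'
def corners(p,mask,box,z,eps=10):
    """mask fn(hsv)->bool; top-face quad fit via minimal polygon of hull"""
    x0,y0,x1,y1=box
    c=cv2.resize(p["frame"][y0:y1,x0:x1],None,fx=4,fy=4,interpolation=cv2.INTER_CUBIC)
    m=mask(cv2.cvtColor(c,cv2.COLOR_RGB2HSV).astype(int)).astype(np.uint8)
    n,l,st,_=cv2.connectedComponentsWithStats(m);m=(l==1+np.argmax(st[1:,4])).astype(np.uint8)
    h_=cv2.convexHull(cv2.findNonZero(m))
    W=np.array([ground(p,(q+.5)/4-.5+[x0,y0],z) for q in h_[:,0]])*1000
    (cx,cy),(w,hh),a=cv2.minAreaRect(W.astype(np.float32))
    print(p["cam"],"centre",round(cx,2),round(cy,2),"size",round(w,1),round(hh,1),"yaw",round((a+45)%90-45,2));return cx,cy
E
python3 - <<'E'
import h;from h import *
q=r.camera("side");q["cam"]="side"
corners(q,lambda h:(h[...,2]>215)&(h[...,1]<40),(190,295,280,370),.015)
corners(q,lambda h:(abs(h[...,0]-118)<10)&(h[...,1]>90)&(h[...,2]>150),(205,298,270,350),.027)
E
```

```text
side centre 601.73 209.81 size 109.5 109.5 yaw 10.15
side centre 602.07 209.7 size 59.4 58.5 yaw 10.0
```

```bash
python3 - <<'E'
import h;from h import *
q=r.camera("side");q["cam"]="side"
corners(q,lambda h:(abs(h[...,0]-68)<22)&(h[...,1]>85)&(h[...,2]>125),(300,262,344,304),.012)
corners(q,lambda h:(abs(h[...,0]-18)<10)&(h[...,1]>90)&(h[...,2]>190),(338,365,380,402),.012)
d(473,84.2,45,100.1)
E
```

```text
side centre 470.61 85.34 size 48.8 48.8 yaw -31.04
side centre 380.77 272.55 size 36.3 36.0 yaw 1.59
t 40.67 pos [472.1  84.3 146.5] yaw 100.19 tilt zx,zy [-0.0003  0.0005] w 86.8 q7 -0.19 F [-0.1 -0.1  0.1]
turn [-0.    -0.001  0.002] (alt z -3.14 ) shift cm after turn [-0.03  0.08 10.15] before turn [-0.04  0.08 10.15]
```

```bash
python3 -m jog '[[0.06,0.07,1,0,0,0.002,1],[0,0,3,0,0,0,1],[0,0,3,0,0,0,1],[0,0,2.5,0,0,0,1],[0,0,1.5,0,0,0,1],[0,0,0.8,0,0,0,1],[0,0,0.4,0,0,0,1],[0,0,0,0,0,0,1],[0,0,0,0,0,0,1],[0,0,0,0,0,0,1]]';  python3 - <<'E'
import h;from h import *
d(472.7,85,12.2,100.1)
q=r.camera("side")
cv2.imwrite("pics/c8.png",cv2.resize(q["frame"][220:340,260:400],None,fx=4,fy=4)[:,:,::-1])
E
```

```text
time: 41.92
ee_pos: [0.4729, 0.0844, 0.0251]
eef_rot: [0.643, 0.766, 0.0, 0.0]
ft_force: [0.0, 0.0, 0.6]
width: 0.0871
t 41.92 pos [472.9  84.4  25.1] yaw 100.02 tilt zx,zy [ 0.0008 -0.0002] w 87.1 q7 -0.34 F [0.  0.  0.6]
turn [ 0.001  0.    -0.001] (alt z 3.14 ) shift cm after turn [ 0.06 -0.01  1.29] before turn [ 0.06 -0.01  1.29]
```

View pics/c8.png

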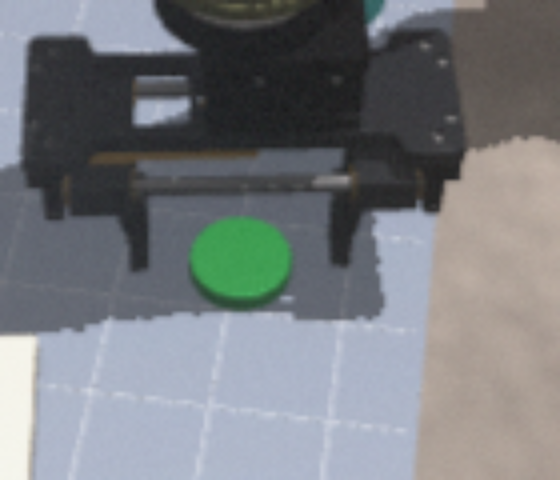

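```bash
python3 -m jog '[[0.06,0,0.6,0,0,0,1],[0,0,0.4,0,0,0,1],[0,0,0.25,0,0,0,1],[0,0,0,0,0,0,1],[0,0,0,0,0,0,1]]'; python3 -m jog '[[0,0,0,0,0,0,-1],[0,0,0,0,0,0,-1],[0,0,0,0,0,0,-1],[0,0,0,0,0,0,-1],[0,0,0,0,0,0,-1],[0,0,0,0,0,0,-1],[0,0,0,0,0,0,-1],[0,0,0,0,0,0,-1],[0,0,0,0,0,0,-1]]' 12;  python3 - <<'E'
import h;from h import *
d(604.2,209.4,100,100.1)
E
```

```text
time: 42.6
ee_pos: [0.4725, 0.0851, 0.0122]
eef_rot: [0.643, 0.766, 0.0, 0.0]
ft_force: [0.2, -0.9, -0.5]
width: 0.0869
time: 43.72
ee_pos: [0.4725, 0.085, 0.0121]
eef_rot: [0.643, 0.766, -0.0, 0.0]
ft_force: [0.3, -0.4, 0.6]
width: 0.0491
t 43.73 pos [472.5  85.   12.1] yaw 100.03 tilt zx,zy [ 0.0001 -0.0001] w 49.1 q7 -0.36 F [ 0.3 -0.4  0.6]
turn [ 0.     0.    -0.001] (alt z 3.14 ) shift cm after turn [ 9.94 15.15 -8.79] before turn [ 9.95 15.14 -8.79]
```

```bash
python3 -m jog '[[0,0,-0.5,0,0,0,-1],[0,0,-2,0,0,0,-1],[0,0,-3,0,0,0,-1],[0,0,-3,0,0,0,-1],[0,0,-0.5,0,0,0,-1],[1.2,1.83,0,0,0,0,-1],[2.2,3.35,0,0,0,0,-1],[2.2,3.35,0,0,0,0,-1],[2.2,3.35,0,0,0,0,-1],[1.5,2.28,0,0,0,0,-1],[0.64,0.99,0,0,0,0,-1],[0,0,0.7,0,0,0,-1],[0,0,2,0,0,0,-1],[0,0,1.5,0,0,0,-1],[0,0,0.5,0,0,0,-1],[0,0,0,0,0,0,-1],[0,0,0,0,0,0,-1],[0,0,0,0,0,0,-1],[0,0,0,0,0,0,-1],[0,0,0,0,0,0,-1]]';  python3 - <<'E'
import h;from h import *
d(604.2,209.5,39.1,100.1)
q=r.camera("side");q["cam"]="side"
corners(q,lambda h:(abs(h[...,0]-68)<22)&(h[...,1]>85)&(h[...,2]>125),(200,290,280,350),r.read_state()["ee_pos"][2])
cv2.imwrite("pics/c9.png",cv2.resize(q["frame"][270:390,165:305],None,fx=4,fy=4)[:,:,::-1])
E
```

```text
time: 46.22
ee_pos: [0.6044, 0.2093, 0.0553]
eef_rot: [0.643, 0.766, 0.0, 0.0]
ft_force: [0.1, -0.1, -1.0]
width: 0.0494
t 46.23 pos [604.4 209.3  55.3] yaw 100.03 tilt zx,zy [0.0003 0.    ] w 49.4 q7 -0.52 F [ 0.1 -0.1 -1. ]
turn [ 0.     0.    -0.001] (alt z 3.14 ) shift cm after turn [ 0.02 -0.02  1.62] before turn [ 0.02 -0.02  1.62]
side centre 602.67 213.19 size 47.0 42.0 yaw 9.75
```

View pics/c9.png

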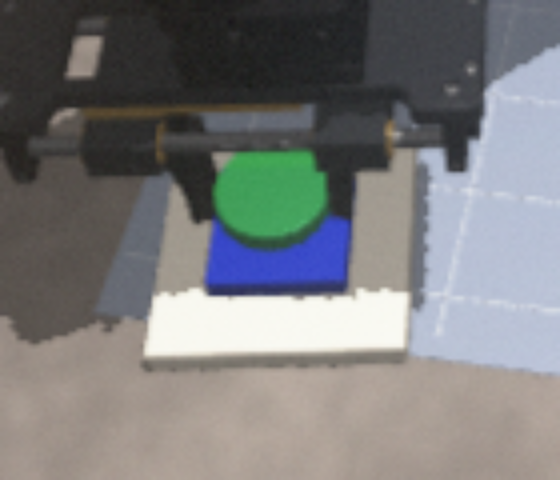

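```bash
python3 -m jog '[[0.02,-0.02,0.6,0,0,0,-1],[0,0,0.5,0,0,0,-1],[0,0,0.3,0,0,0,-1],[0,0,0.1,0,0,0,-1],[0,0,0,0,0,0,-1],[0,0,0,0,0,0,-1],[0,0,0,0,0,0,-1]]';python3 -m jog '[[0,0,0.05,0,0,0,-1],[0,0,0,0,0,0,-1]]';python3 -m jog '[[0,0,0.04,0,0,0,-1],[0,0,0.0,0,0,0,-1]]'
```

```text
time: 47.15
ee_pos: [0.6042, 0.2095, 0.0403]
eef_rot: [0.643, 0.766, 0.0, 0.0]
ft_force: [0.1, 1.1, -0.5]
width: 0.0498
time: 47.4
ee_pos: [0.6041, 0.2094, 0.0396]
eef_rot: [0.643, 0.766, -0.0, 0.0]
ft_force: [-0.2, 0.6, 0.6]
width: 0.0495
time: 47.65
ee_pos: [0.6042, 0.2095, 0.0392]
eef_rot: [0.643, 0.766, 0.0, 0.0]
ft_force: [-0.4, -0.1, -0.7]
width: 0.0494
```

```bash
python3 -m jog '[[0,0,0.03,0,0,0,-1],[0,0,0,0,0,0,-1]]';python3 -m jog '[[0,0,0.03,0,0,0,-1],[0,0,0.0,0,0,0,-1]]'
```

```text
time: 47.9
ee_pos: [0.6041, 0.2095, 0.0392]
eef_rot: [0.643, 0.766, -0.0, 0.0]
ft_force: [-1.3, -0.7, 3.8]
width: 0.0494
time: 48.15
ee_pos: [0.6042, 0.2095, 0.0392]
eef_rot: [0.643, 0.766, -0.0, 0.0]
ft_force: [-3.1, -0.9, 7.7]
width: 0.0494
```

```bash
python3 -m jog '[[0,0,0,0,0,0,0.25],[0,0,0,0,0,0,0.5],[0,0,0,0,0,0,0.8],[0,0,0,0,0,0,1],[0,0,0,0,0,0,1],[0,0,-1,0,0,0,1],[0,0,-3,0,0,0,1],[0,0,-4,0,0,0,1],[0,0,-3,0,0,0,1],[2,-4.1,0,0,0,0,1],[2,-4.1,0,0,0,0,1],[2,-4.1,0,0,0,0,1],[2,-4.1,0,0,0,0,1],[1.4,-3,0,0,0,0,1],[0.66,-1.3,0,0,0,0,1],[0,0,0,0,0,0.165,1],[0,0,0,0,0,0,1],[0,0,0,0,0,0,1]]';  python3 - <<'E'
import h;from h import *
d(382.8,272.5,12.2,90.6)
q=r.camera("side");q["cam"]="side"
corners(q,lambda h:(abs(h[...,0]-68)<22)&(h[...,1]>85)&(h[...,2]>125),(200,290,280,350),.039)
corners(q,lambda h:(abs(h[...,0]-118)<10)&(h[...,1]>90)&(h[...,2]>150),(205,298,270,350),.027)
cv2.imwrite("pics/c10.png",q["frame"][:,:,::-1])
E
```

```text
time: 50.4
ee_pos: [0.3833, 0.2724, 0.1488]
eef_rot: [0.703, 0.712, 0.0, -0.0]
ft_force: [0.7, 0.7, 0.7]
width: 0.0868
t 50.4 pos [383.3 272.4 148.8] yaw 90.73 tilt zx,zy [0.0001 0.0002] w 86.8 q7 -0.8 F [0.7 0.7 0.7]
turn [ 0.    -0.     0.002] (alt z -3.139 ) shift cm after turn [ 1.000e-02 -5.000e-02  1.366e+01] before turn [ 1.000e-02 -5.000e-02  1.366e+01]
side centre 602.24 210.82 size 48.2 47.9 yaw 14.44
side centre 601.98 210.07 size 59.3 58.7 yaw 10.04
```

View pics/c10.png

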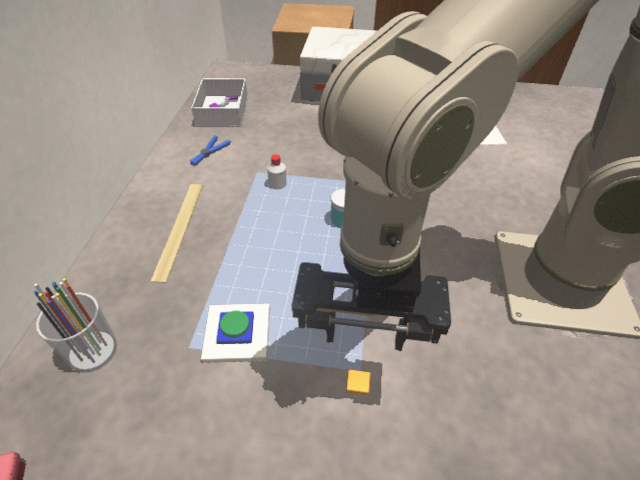

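```bash
python3 -m jog '[[0,-0.05,1,0,0,0.002,1],[0,0,3,0,0,0,1],[0,0,3,0,0,0,1],[0,0,2.5,0,0,0,1],[0,0,1.5,0,0,0,1],[0,0,0.8,0,0,0,1],[0,0,0.4,0,0,0,1],[0,0,0,0,0,0,1],[0,0,0,0,0,0,1],[0,0,0,0,0,0,1]]';  python3 - <<'E'
import h;from h import *
d(382.8,272.5,12.2,90.6)
q=r.camera("side")
cv2.imwrite("pics/c11.png",cv2.resize(q["frame"][310:430,290:430],None,fx=4,fy=4)[:,:,::-1])
E
```

```text
time: 51.7
ee_pos: [0.3825, 0.2726, 0.027]
eef_rot: [0.704, 0.71, 0.0, 0.0]
ft_force: [-0.4, -0.4, -0.6]
width: 0.0872
t 51.7 pos [382.5 272.6  27. ] yaw 90.45 tilt zx,zy [0.0008 0.0001] w 87.2 q7 -0.98 F [-0.4 -0.4 -0.6]
turn [ 0.001 -0.    -0.003] (alt z 3.139 ) shift cm after turn [-0.01  0.03  1.48] before turn [-0.01  0.02  1.48]
```

View pics/c11.png

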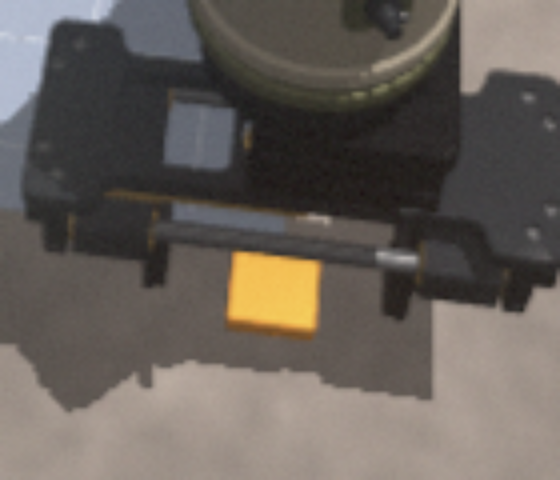

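```bash
python3 -m jog '[[0,0.03,0.6,0,0,-0.003,1],[0,0,0.5,0,0,0,1],[0,0,0.3,0,0,0,1],[0,0,0.08,0,0,0,1],[0,0,0,0,0,0,1],[0,0,0,0,0,0,1]]'; python3 -m jog '[[0,0,0,0,0,0,-1],[0,0,0,0,0,0,-1],[0,0,0,0,0,0,-1],[0,0,0,0,0,0,-1],[0,0,0,0,0,0,-1],[0,0,0,0,0,0,-1],[0,0,0,0,0,0,-1],[0,0,0,0,0,0,-1],[0,0,0,0,0,0,-1],[0,0,0,0,0,0,-1],[0,0,0,0,0,0,-1]]' 12;  python3 - <<'E'
import h;from h import *
d(604.2,209.5,130,100.1)
E
```

```text
time: 52.5
ee_pos: [0.3826, 0.2725, 0.0119]
eef_rot: [0.703, 0.711, 0.0, 0.0]
ft_force: [-0.3, 0.2, 0.5]
width: 0.0872
time: 53.88
ee_pos: [0.3826, 0.2725, 0.0118]
eef_rot: [0.703, 0.711, 0.0, 0.0]
ft_force: [0.2, -0.3, 0.4]
width: 0.0357
t 53.88 pos [382.6 272.5  11.8] yaw 90.63 tilt zx,zy [ 0.0001 -0.    ] w 35.7 q7 -0.99 F [ 0.2 -0.3  0.4]
turn [ 0.     0.    -0.165] (alt z 2.976 ) shift cm after turn [-10.09  20.71 -11.82] before turn [ -6.54  22.09 -11.82]
```

```bash
python3 -m jog '[[0,0,-0.5,0,0,0,-1],[0,0,-2,0,0,0,-1],[0,0,-3,0,0,0,-1],[0,0,-3,0,0,0,-1],[0,0,-1,0,0,-0.08,-1],[0,0,0,0,0,-0.085,-1],[-1.1,2.27,0,0,0,0,-1],[-1.9,3.93,0,0,0,0,-1],[-1.9,3.93,0,0,0,0,-1],[-1.9,3.93,0,0,0,0,-1],[-1.6,3.31,0,0,0,0,-1],[-1.1,2.27,0,0,0,0,-1],[-0.52,1.08,0,0,0,0,-1],[0,0,0.7,0,0,0,-1],[0,0,1.6,0,0,0,-1],[0,0,1,0,0,0,-1],[0,0,0.3,0,0,0,-1],[0,0,0,0,0,0,-1],[0,0,0,0,0,0,-1],[0,0,0,0,0,0,-1]]';python3 -m jog '[[0,0,0,0,0,0,-1],[0,0,0,0,0,0,-1]]';  python3 - <<'E'
import h;from h import *
d(604.2,210.2,50.8,100.1)
q=r.camera("side");q["cam"]="side"
corners(q,lambda h:(abs(h[...,0]-18)<10)&(h[...,1]>90)&(h[...,2]>190),(200,280,280,345),r.read_state()["ee_pos"][2]+.0002)
cv2.imwrite("pics/c12.png",cv2.resize(q["frame"][260:380,165:305],None,fx=4,fy=4)[:,:,::-1])
E
```

```text
time: 56.38
ee_pos: [0.6043, 0.2102, 0.0712]
eef_rot: [0.642, 0.766, 0.0, 0.0]
ft_force: [0.3, 0.3, -0.9]
width: 0.0359
time: 56.62
ee_pos: [0.6042, 0.2101, 0.0709]
eef_rot: [0.642, 0.767, 0.0, 0.0]
ft_force: [-0.3, 0.0, -0.6]
width: 0.036
t 56.62 pos [604.2 210.1  70.9] yaw 100.08 tilt zx,zy [ 0.0002 -0.0001] w 36.0 q7 -0.52 F [-0.3  0.  -0.6]
turn [ 0.  0. -0.] (alt z 3.141 ) shift cm after turn [0.01 0.01 2.01] before turn [0.01 0.01 2.01]
side centre 602.43 210.61 size 35.5 35.5 yaw 9.81
```

View pics/c12.png

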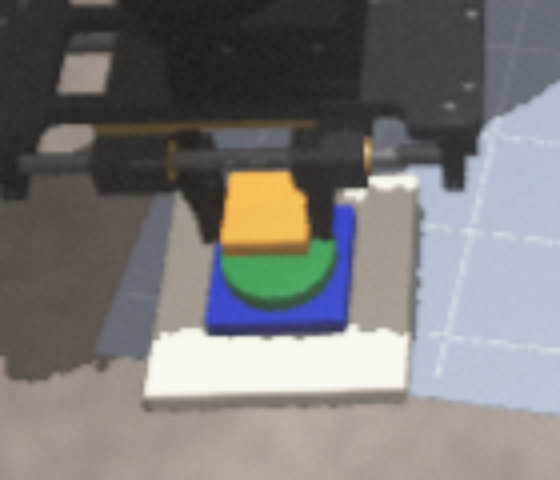

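Amber is within about 0.5 mm of the green disc below. Lowering.

```bash
python3 -m jog '[[0,0,0.6,0,0,0,-1],[0,0,0.6,0,0,0,-1],[0,0,0.4,0,0,0,-1],[0,0,0.2,0,0,0,-1],[0,0,0.1,0,0,0,-1],[0,0,0,0,0,0,-1],[0,0,0,0,0,0,-1],[0,0,0,0,0,0,-1]]';python3 -m jog '[[0,0,0.05,0,0,0,-1],[0,0,0,0,0,0,-1]]';python3 -m jog '[[0,0,0.03,0,0,0,-1],[0,0,0.0,0,0,0,-1]]'
```

```text
time: 57.68
ee_pos: [0.6042, 0.2102, 0.052]
eef_rot: [0.642, 0.767, 0.0, 0.0]
ft_force: [-1.2, -1.4, -1.0]
width: 0.0359
time: 57.92
ee_pos: [0.6041, 0.2101, 0.0513]
eef_rot: [0.642, 0.766, -0.0, 0.0]
ft_force: [0.7, -0.0, -0.5]
width: 0.0362
time: 58.18
ee_pos: [0.6041, 0.2101, 0.051]
eef_rot: [0.642, 0.767, -0.0, 0.0]
ft_force: [-0.0, 1.2, -0.7]
width: 0.0363
```

```bash
python3 -m jog '[[0,0,0.03,0,0,0,-1],[0,0,0,0,0,0,-1]]';python3 -m jog '[[0,0,0.03,0,0,0,-1],[0,0,0.0,0,0,0,-1]]'
```

```text
time: 58.42
ee_pos: [0.6041, 0.2101, 0.0509]
eef_rot: [0.642, 0.767, 0.0, 0.0]
ft_force: [-1.2, -0.9, 1.2]
width: 0.036
time: 58.68
ee_pos: [0.6042, 0.2101, 0.0509]
eef_rot: [0.642, 0.766, 0.0, 0.0]
ft_force: [-2.0, -1.4, 5.7]
width: 0.0356
```

```bash
python3 -m jog '[[0,0,0,0,0,0,0],[0,0,0,0,0,0,0.3],[0,0,0,0,0,0,0.6],[0,0,0,0,0,0,0.8],[0,0,0,0,0,0,0.8],[0,0,-1,0,0,0,0.8],[0,0,-3,0,0,0,0.8],[0,0,-4,0,0,0,0.8],[0,0,-4,0,0,0,0.8],[0,0,-4,0,0,0,0.8],[-4,-1.6,0,0,0,0,1],[-4,-1.6,0,0,0,0,1],[-4,-1.6,0,0,0,0,1],[-4,-1.6,0,0,0,0,1],[-4,-1.6,0,0,0,0,1],[-4,-1.6,0,0,0,0,1],[0,0,0,0,0,0,1],[0,0,0,0,0,0,1],[0,0,0,0,0,0,1],[0,0,0,0,0,0,1]]';  python3 - <<'E'
import h;from h import *
for n in("side","top"):
    p=r.camera(n);p["cam"]=n;cv2.imwrite(f"pics/{n}_f.png",p["frame"][:,:,::-1])
    B=(190,280,280,370) if n=="side" else (195,175,265,240)
    s=n=="side"
    for m,z in((lambda h:(h[...,2]>(215 if s else 164))&(h[...,1]<40),.015),(lambda h:(abs(h[...,0]-118)<10)&(h[...,1]>90)&(h[...,2]>(150 if s else 0)),.027),(lambda h:(abs(h[...,0]-68)<22)&(h[...,1]>85)&(h[...,2]>(125 if s else 0)),.039),(lambda h:(abs(h[...,0]-18)<10)&(h[...,1]>90)&(h[...,2]>(190 if s else 0)),.051)):
        try: corners(p,m,B,z)
        except Exception as e: print(n,"fail")
E
```

```text
time: 61.18
ee_pos: [0.5517, -0.0419, 0.2105]
eef_rot: [0.642, 0.767, 0.0, -0.0]
ft_force: [0.3, -0.1, 0.2]
width: 0.0869
side centre 601.51 209.97 size 109.2 108.8 yaw 10.21
side centre 602.28 209.83 size 59.1 57.8 yaw 10.29
side centre 591.83 217.67 size 47.0 23.0 yaw -34.97
side centre 602.35 210.05 size 35.2 34.9 yaw 9.17
top centre 602.84 208.63 size 108.0 107.8 yaw 10.29
top centre 603.43 207.1 size 60.5 60.2 yaw 10.1
top centre 595.16 197.75 size 24.5 47.9 yaw -37.31
top centre 603.09 207.67 size 37.6 36.7 yaw 9.37
```

View pics/top_f.png

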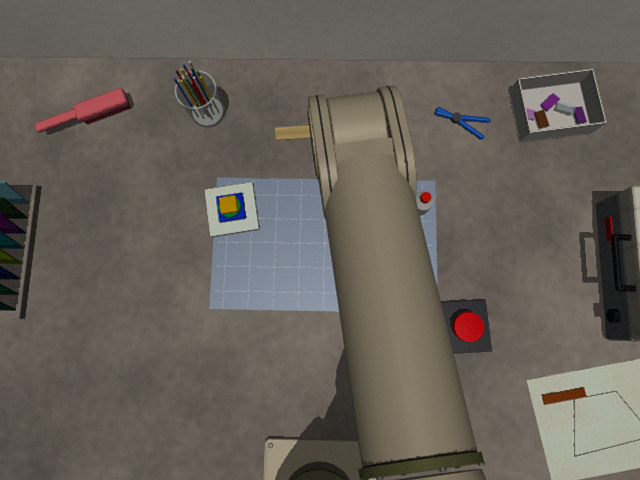

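View pics/side_f.png

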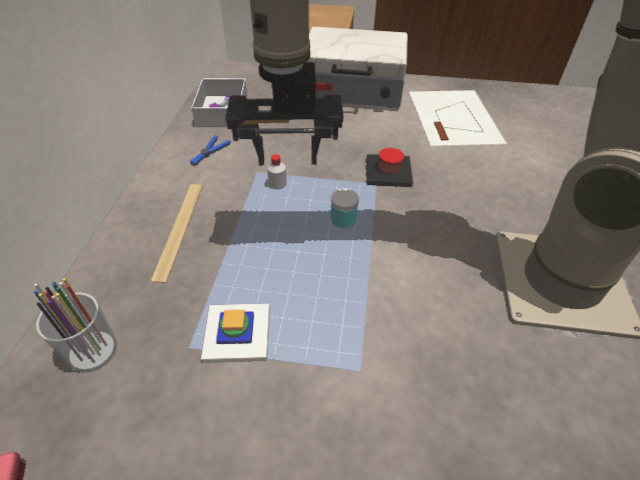

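```bash
python3 -c "
from bench import r
print(r.close_job())"
```

```text
the job is handed in; nothing more can be done
None
```

Both kiln shelves are laid up and the job is handed in, at about 61 s of the 120 s allowed. Each piece was lowered in sub-millimetre steps until the wrist force showed contact, then released. The highest force I read was about 8 N.

**White shelf:** the blue square, green disc and amber square are stacked in that order.
- **Blue on the shelf:** it sits about 0.8 mm off the shelf centre in the side view and 1.6 mm in the top view.
- **Amber over blue:** they are within about 0.7 mm of each other in both views.
- **Alignment:** blue is within about 0.2° of the shelf's sides and amber about 1°.
- **Green on blue:** I measured this before amber went on, at about 0.8 mm in the side view. In the final pictures amber hides most of the disc, so its final fit failed.

**Dark shelf:** the mould stands mouth up with the red disc flat on its rim.
- **Red on mould:** it is within about 0.6 mm of the mould's centre.
- **Mould on the shelf:** it sits about 1 to 2 mm off the shelf centre. The two cameras disagreed by about 2 mm, and shadow made this fit less certain. I did not remeasure it at the end.

**Bystanders and arm:** the jar of frit and the glue bottle are standing and look unmoved in the final pictures; I did not measure their positions. The arm finished raised, at about 21 cm, clear of everything.

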